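# Trip test of a breaker and hanging its tested plate

### The arm

A 6-joint arm with a two-finger parallel gripper is mounted at the origin on the work surface. World frame = base frame: x ahead of the robot, y to its left, z up, the work surface at z = 0. Lengths are in m, angles in rad, forces in N, time in s.
With the tool pointing down it reaches from about 0.3 to 0.775 m from the base axis. Payload 14.6 kg.
Tool frame: the origin (TCP) lies between the finger pads; the fingertips stand ctrl.nose_length ahead of it and the grasp point (between the pads) lies 2 mm behind it (ctrl.nose_length is the distance from the TCP to the fingertips, in m); z points along the fingers, x is the direction in which the jaws open and shut, and the axes are right-handed (so a half turn about z gives the same grasp; the last joint's range is limited). The gripper opens to 94 mm and grips with 3 to 60 N. Pads are 16 mm wide; open, the fingers measure 119 mm over their backs; the gripper's body (75 mm by 177 mm) begins 78 mm behind the grasp point.
Start: joints at [-1.335, 0.3, 1.521, -0, 1.321, -0.067], TCP at [0.164, -0.525, 0.222] pointing down, gripper open.
Joint ranges: [-3.03, 3.03], [-0.79, 2.21], [0.23, 2.52], [-1.04, 4.18], [0, 3.07], [-2.55, 2.55]. Speed limits (rad/s): [2.22, 2.22, 2.57, 3.14, 3.14, 3.14].

### API

Orientations are given as a unit quaternion [w, x, y, z].
In Python, from plant import sensors, viewer, ctrl, spotter gives the robot as it stands.
- The arm moves only by the tool send_rows, never from a script. Its arguments are lists of equal length, an entry for each row: "xyz": the shift along the tool's x, y, z in units of 30 mm (1.0 is 30 mm), a list of three; "turn": the turn, a rotation vector about the tool's x, y, z in units of 6 degrees (1.0 is 6 degrees), a list of three. A call has exactly 5 rows; each row is the pose to reach, as a shift and turn from the pose measured when the call began, along the tool's axes at that moment; what a row does not reach only later rows make up. A row lasts 1/10 s, in which the tool goes at most 50 mm and 8.59 degrees, less where a joint would pass 70% of its speed; a pose out of reach is approached as far as the arm can. A call with a gripper value outside its range is refused whole. "hand" is the gripper command: -1 is shut, 1 is fully open, values between are in proportion, set as the call begins (left out, the last holds). The fingers move at their own pace and stop on an object; "force" is the grip in N (left out, the last holds). Time passes only in rows, so rows that repeat a pose let the fingers close, or fill a call up. It gives the time, the measured TCP pose, the force and the opening at its end, in the units of the state.
- sensors.state(): the state, without advancing time (a new reading comes with each control period).
- viewer.capture(name): name is "scene" or "top" or "wrist"; returns a dict with "image" (384x512x3 uint8, red, green, blue), "z_map" (384x512 float32, m along the optical axis (not along the pixel's ray), 0 where there is no reading), "intrinsics" (3x3 intrinsics, pixels), "R" (3x3) and "t" (3): a world point X has camera coordinates R X + t. Camera axes: x right, y down, z forward; pixel columns grow to the right and rows downward; lengths in m; the calibration is good to about 2 mm. A picture is of the moment at which its call begins.
- ctrl.close_job(): hands the job in, once; it reports no verdict.
Trained networks look in the newest picture that a camera, given by its name, has taken for a name from the list of things; names that differ only in an ending like _2 or _b are one class to them, and where a whole thing is asked for, a point or a joint stands for the part that bears it (a point fixed in the world has none). Each returns a list of dicts, best first, with "score" (0 to 1); they miss things now and then, are a little off and sometimes report something else, mostly with a low value. They report only what shows in the picture. A call takes as long as a camera call. They do not tell look-alikes from the thing itself.
- spotter.search_frame(thing, camera): "extent" ([left, top, right, bottom] in pixels, round what is visible of it).
- spotter.silhouettes(thing, camera): "pixels" (384x512 bool, what is visible of it) and "extent" ([left, top, right, bottom] in pixels, round what is visible of it).
The state is a dict: "time_s": time; "joint_positions": joint angles; "joint_vel": joint speeds; "joint_torque": joint torques, N m; "position": TCP position; "tcp_rot": TCP orientation; "contact_force": force on the tool from outside, world axes, zero at the start; "torque": the same for the moment, N m; "opening": finger opening in m.
Only numpy, scipy, OpenCV 4.12 (cv2) and the standard library are available. Lean on these libraries where they do the work, as an engineer would, in place of code of your own. Each camera call takes 0.05 s, during which the arm holds its last target.

### The job

Test the breaker: press its test button so that the lever drops all the way, then lift the lever fully back up so that it stays. After that hang the keyhole plate on the screw of the tag board beside it: round opening over the screw head, flat on the face, then slid fully down so that the screw's neck is at the end of the narrow slot, and let go. Do not move the other parts lying about.

Things in the scene. Friction and masses are not known exactly. Their poses are not given: they have to be found in the camera images.
- breaker: Breaker test unit, fixed, left or right of the tag board: grey enclosure 230 mm wide (y), 170 mm up the slope, 40 mm thick, its face rising away from the robot at 40 degrees (face normal 40 degrees from vertical, towards its own -x). Origin on the bench under the face's centre, which is 92 mm up; x to the rear, z up. The face carries a U-shaped lever and a round test button.
- button_top (a point): Centre of the flat top of the round black test button, 40 mm across, standing 18 mm proud of the breaker's face. It is pressed along the face normal into the face. It lies 135 mm from the lever's middle, on the +y side of the breaker.
- button (a joint): Travel of the test button in m: 0 released, 0.009 fully in. Its spring needs about 1.2 N at the start and 3.5 N fully in and pushes it out again; about 5 mm of travel trips the lever, which then falls by its own weight.
- lever_bar (a point): Middle of the lever's grip bar: black round bar 16 mm thick, 80 mm long, parallel to the breaker's y, carried 70 mm from the hinge by two 8 mm arms at its ends; the 64 mm between the arms are open, so fingers can close around the bar's middle. Lever dropped: the bar is level with the hinge, 70 mm in front of it, about 50 mm clear of the face.
- lever_hinge (a point): Middle of the lever's hinge axis (parallel to the breaker's y), 6 mm above the face.
- lever (a joint): Lever angle in rad about 'lever_hinge': 0 fully up (leaning 12 degrees past vertical to the rear on its stop, kept by its weight), 1.75 fully dropped (horizontal, towards the robot). Upright, its tipping point, is 0.21: lifted past that it falls home by itself, short of that it drops again. 60 g, light damping.
- board: Tag board, fixed: a grey enclosure like the breaker's (face also 40 degrees, face centre 92 mm up, 170 mm up the slope) but 150 mm wide and with nothing on its face but one screw. Origin on the bench under the face's centre; x to the rear, z up.
- screw: The steel screw on the tag board: neck 9 mm thick, round head 20 mm across whose underside is 9 mm and top 14.5 mm above the face. Origin on the face at the foot of the neck, 35 mm up-slope of the face's centre. Its x points up the slope, y along the board's y, z out of the face along the neck.
- plate: Loose keyhole plate, bare aluminium, 0.15 kg: 120 mm long (x), 80 wide (y), 5 thick, at first flat on the bench, fin up. Origin: centre of its underside; x to the top edge (up-slope when hung), z to the fin's side. Round opening 28 mm at x = +4; a 14 mm slot runs from it to x = +46. Grip: fin on the upper face at x = -28, 28 mm along x, 10 mm thick in y, top 41 mm above the underside.
- plate_hole (a point): Centre of the plate's round opening, on its underside.
- plate_slot (a point): Point on the plate's underside where the centre of the screw's neck lies when the plate is slid fully down (37.5 mm from the centre of the round opening).
- plate_fin (a point): Middle of the top of the plate's fin.
- carton: Bystander: closed cardboard carton 95 x 75 x 60 mm high; origin under its centre.
- bearing: Bystander: dark steel bearing housing, round, flange 90 mm across, 48 mm high; origin under its centre.
- bin: Bystander: open blue bin 110 x 80 x 55 mm high; origin under its centre.
- actuator: Bystander: aluminium pneumatic cylinder standing on end between breaker and tag board, 56 mm across, 130 mm high; origin under its centre.
There are look-alikes about, which are no part of the job. What is shaped like the board but orange is not meant.

How it is judged:
On the way, in this order (a step that is already met when the one before it is completed fails the run):
1. the test button is pressed and trips the lever (button in by more than 3 mm while the lever tips over, past 0.26 rad) (value of joint button above 0.003 m and value of joint lever above 0.26 rad).
2. the lever has dropped fully (beyond 1.65 rad) (value of joint lever above 1.65 rad), for 0.2 s.
3. the lever is back up (below 0.08 rad) with the button out (value of joint lever below 0.08 rad and value of joint button below 0.002 m), for 0.2 s.
4. the plate hangs on the screw, neck at the end of the slot (x of plate_slot in the frame of screw between -0.009 and 0.004 m and y of plate_slot in the frame of screw between -0.005 and 0.005 m and z of plate_slot in the frame of screw between -0.003 and 0.006 m and angle between the x axis of plate and the x axis of screw, either way round below 0.2 rad), for 0.1 s.
At the end, for the whole second after the job is handed in: Lever fully up (below 0.08 rad) and at rest, test button out (under 2 mm); plate at rest, its seat point within -9 to +4 mm of the screw along the slope and 5 mm sideways, its underside within 6 mm of the face, under the screw head, its length within 0.2 rad of the slope direction (all of step 3 and all of step 4 and linear speed of plate below 0.02 m/s and velocity of joint lever below 0.05 rad/s); the robot touches nothing.
It fails at once if the carton is moved by more than 30 mm or tipped (distance of carton from where it was at the start of the episode above 0.03 m or angle between carton's own z axis and vertical above 0.35 rad).
It fails at once if the bearing housing is moved by more than 30 mm or tipped (distance of bearing from where it was at the start of the episode above 0.03 m or angle between bearing's own z axis and vertical above 0.35 rad).
It fails at once if the blue bin is moved by more than 30 mm or tipped (distance of bin from where it was at the start of the episode above 0.03 m or angle between bin's own z axis and vertical above 0.35 rad).
It fails at once if the standing cylinder is moved by more than 30 mm or tipped (distance of actuator from where it was at the start of the episode above 0.03 m or angle between actuator's own z axis and vertical above 0.35 rad).
It also fails if it takes over 69 s, if anything falls off the work surface, if the arm or the gripper's body presses on something with over 40 N, if the wrist force passes 120 N, or if a joint passes its speed limit or range.

## Working session

There is one attempt and no reset: what is moved stays moved. The work goes in short steps, Python scripts to look and compute and a tool call to move; the robot and the scene stay as the last step left them, time stands still between calls to the robot, and variables do not carry over. Pictures are saved under pics/ and viewed, and the job is handed in when it is done.

Besides the shell and the picture viewer there is one more tool, called after "Call:" by a JSON object that holds its "api" and its "payload". send_rows: Moves the arm, as the interface text tells. Its arguments: {"type":"object","properties":{"xyz":{"type":"array"},"turn":{"type":"array"},"hand":{"type":"number"},"force":{"type":"number"}},"required":["xyz","turn"]}

```bash
mkdir -p pics; ls; python3 - <<'E'
from plant import sensors, viewer, ctrl, spotter
import cv2,pickle,numpy as np
print(sensors.state(), ctrl.nose_length)
for n in ("scene","top"):
    c=viewer.capture(n); pickle.dump(c,open(f"{n}.pkl","wb"))
    cv2.imwrite(f"pics/{n}0.png",cv2.resize(c["image"][:,:,::-1],(800,600)))
    print(n,c["intrinsics"],c["R"],c["t"])
    for th in ("breaker","board","screw","plate","button_top","lever_bar","carton","bearing","bin","actuator"):
        print(n,th,[(d["extent"],round(d["score"],2)) for d in spotter.search_frame(th,n)])
E
```

```text
pics
{'time_s': 0.0, 'joint_positions': array([-1.33461399e+00,  3.00476948e-01,  1.52159488e+00, -1.89514294e-05,
        1.32067916e+00, -6.65679961e-02]), 'joint_vel': array([-0.00201369,  0.00020777, -0.00046369, -0.00036467, -0.00096278,
        0.00074035]), 'joint_torque': array([-5.28860164e-04, -5.31805301e+01, -3.52739847e+01,  7.08260620e-02,
        2.43462611e-02, -1.16759529e-04]), 'position': array([ 0.16393292, -0.52474522,  0.22187727]), 'tcp_rot': array([-3.66353575e-04,  8.05652106e-01, -5.92388680e-01, -4.48668042e-04]), 'contact_force': array([-0.27496656, -0.04061948, -0.02330177]), 'torque': array([-0.01611936, -0.02878295, -0.00604077]), 'opening': 0.09374423045118323} 0.017
scene [[484.46697009   0.         257.80796499]
 [  0.         484.46697009 196.25144819]
 [  0.           0.           1.        ]] [[-0.42309832  0.90600704 -0.01179239]
 [ 0.68159768  0.30967181 -0.66296906]
 [-0.59700286 -0.28853876 -0.74855392]] [ 0.31871534 -0.28449139  1.6813511 ]
scene breaker [([289.8, 232.6, 391.8, 319.6], 0.59)]
scene board [([167.7, 199.4, 246.8, 257.1], 0.68),
[... 781 characters left out ...]
 ]
 [ 0.08729637  0.03082938 -0.99570522]] [-0.07491085  0.56618247  1.14761879]
top breaker [([124.9, 133.4, 211.9, 186.6], 0.83)]
top board [([349.9, 124.4, 411.0, 193.7], 0.89), ([277.3, 138.2, 323.8, 193.7], 0.82)]
top screw []
top plate [([243.5, 205.4, 283.9, 252.0], 0.85)]
top button_top [([122.1, 130.7, 212.5, 188.5], 0.73), ([241.6, 202.6, 283.9, 251.1], 0.63), ([139.0, 166.3, 148.3, 179.5], 0.62)]
top lever_bar [([168.4, 152.2, 202.3, 168.5], 0.57)]
top carton [([137.5, 207.1, 173.8, 242.2], 0.78), ([137.2, 166.2, 149.4, 179.0], 0.2)]
top bearing [([302.6, 221.4, 329.5, 253.3], 0.55)]
top bin [([188.6, 209.7, 222.5, 253.3], 0.96)]
top actuator [([228.5, 150.6, 247.0, 175.1], 0.64)]
```

View pics/scene0.png

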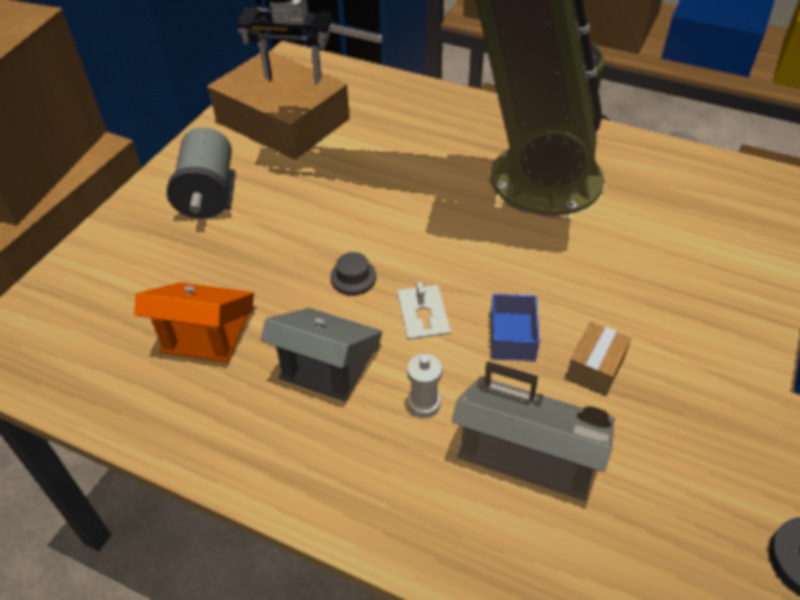

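View pics/top0.png

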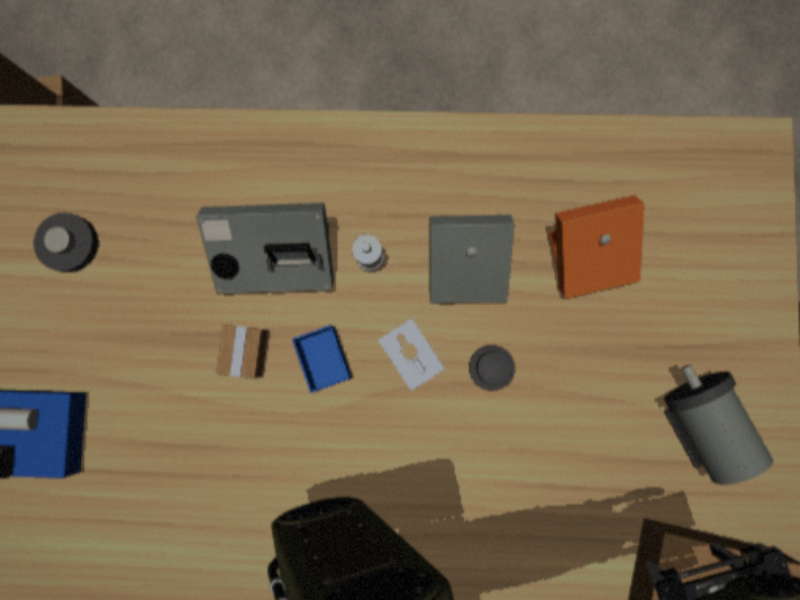

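The top view shows the grey breaker at about (265,250), with its button at (224,266) and lever at (292,255). The grey board is at (470,260) with its screw at (472,252). The orange look-alike is at (600,245) and the loose plate at (410,353). The grey board is the one meant, since the orange one is excluded. Next I measure with depth.

```bash
cat > h.py <<'E'
import numpy as np,pickle,cv2
def cloud(c):
    z=c["z_map"].astype(float);K=c["intrinsics"];v,u=np.mgrid[:384,:512]
    P=np.stack([(u-K[0,2])*z/K[0,0],(v-K[1,2])*z/K[1,1],z],-1)
    return (P-c["t"])@c["R"]   # R^T (p-t)
def proj(c,X):
    p=np.atleast_2d(X)@c["R"].T+c["t"]; q=p@c["intrinsics"].T
    return q[:,:2]/q[:,2:]
def plane(Q,it=5,tol=.003):
    m=np.ones(len(Q),bool)
    for _ in range(it):
        ce=np.median(Q[m],0) if _==0 else Q[m].mean(0); n=np.linalg.svd(Q[m]-Q[m].mean(0),full_matrices=False)[2][2]; n*=np.sign(n[2])
        d=(Q-Q[m].mean(0))@n; m=abs(d-np.median(d[m]))<tol
    return Q[m].mean(0),n,m
E
cat > a.py <<'E'
from h import *
for n,boxes in (("top",{"breaker":(125,131,212,188),"board":(277,138,324,194)}),("scene",{"breaker":(288,232,392,320),"board":(167,199,247,258)})):
    c=pickle.load(open(n+".pkl","rb"));W=cloud(c)
    tb=W[(abs(W[...,2])<.02)&(c["z_map"]>0)]
    print(n,"table z",np.median(tb[:,2]), tb[:,2].std())
    for k,(l,t,r,b) in boxes.items():
        Q=W[t:b,l:r].reshape(-1,3);Q=Q[(c["z_map"][t:b,l:r].ravel()>0)]
        # face pts: z in 40..145
        Q=Q[(Q[:,2]>.045)&(Q[:,2]<.145)]
        # ransac
        rng=np.random.default_rng(0);best=0
        for _ in range(400):
            s=Q[rng.choice(len(Q),3)];nn=np.cross(s[1]-s[0],s[2]-s[0]);
            if np.linalg.norm(nn)<1e-6: continue
            nn/=np.linalg.norm(nn);nn*=np.sign(nn[2])
            if abs(np.degrees(np.arccos(nn[2]))-40)>6: continue
            g=abs((Q-s[0])@nn)<.003
            if g.sum()>best:best=g.sum();G=g
        ce=Q[G].mean(0);nn=np.linalg.svd(Q[G]-ce,full_matrices=False)[2][2];nn*=np.sign(nn[2])
        yaw=np.arctan2(-nn[1],-nn[0]);ax=np.array([np.cos(yaw),np.sin(yaw),0]);ay=np.array([-ax[1],ax[0],0]);up=np.cross(ay,nn)
        up=up*np.sign(up[2])
        A=np.c_[Q[G]@up,Q[G]@ay]
        rect=cv2.minAreaRect(A.astype(np.float32))
        lo,hi=np.percentile(A,.5,0),np.percentile(A,99.5,0)
        mid=(lo+hi)/2; d0=ce@nn
        C=mid[0]*up+mid[1]*ay+d0*nn
        print(n,k,"N",len(Q),best,"tilt",np.degrees(np.arccos(nn[2])),"yaw deg",np.degrees(yaw),"size",hi-lo,"center",C.round(4),"rect",rect)
E
python3 a.py
```

```text
top table z 0.00035325120228432087 0.002667986971762064
top breaker N 3945 2740 tilt 39.82114257596619 yaw deg 3.5768424996385533 size [0.15699534 0.22688811] center [0.6534 0.1879 0.0952] rect ((0.5707629323005676, 0.14673352241516113), (0.22907787561416626, 0.16125984489917755), 89.7312240600586)
top board N 2436 1920 tilt 39.72355845181714 yaw deg 2.326653916433403 size [0.15650909 0.13609101] center [ 0.6423 -0.1924  0.0955] rect ((0.5483196377754211, -0.21936899423599243), (0.16208548843860626, 0.13784153759479523), 0.33920159935951233)
scene table z 0.00039422049991884333 0.003687146322842728
scene breaker N 3755 1433 tilt 39.650806571704486 yaw deg 3.4965302342610958 size [0.15662015 0.22656703] center [0.6572 0.1853 0.0969] rect ((0.5750343799591064, 0.14495155215263367), (0.1592666357755661, 0.22884501516819), 0.3287631869316101)
scene board N 1961 768 tilt 39.78431331791289 yaw deg 2.535311282791771 size [0.15787816 0.14658571] center [ 0.645  -0.1942  0.0965] rect ((0.5502278804779053, -0.22265729308128357), (0.14856448769569397, 0.15934407711029053), 89.96302795410156)
```

```bash
sed -i 's/>.045/>.03/; s/(277,138,324,194)/(270,132,332,200)/; s/(125,131,212,188)/(120,126,218,194)/' a.py
cat >> a.py <<'E'
        # clusters above the face
        W2=Q; Qa=W[t:b,l:r].reshape(-1,3); Qa=Qa[c["z_map"][t:b,l:r].ravel()>0]
        L=np.c_[(Qa-C)@up,(Qa-C)@ay,(Qa-C)@nn]
        ins=(abs(L[:,0])<.13)&(abs(L[:,1])<.12)&(L[:,2]>.008)
        L=L[ins]
        if k=="board":
            for q in L: print("   ",q.round(4))if len(L)<40 else 0
            print("  screw",len(L),np.median(L,0))
        else:
            bt=L[(L[:,1]>.03)];lv=L[L[:,1]<.03]
            print("  button",len(bt),np.median(bt,0),bt.min(0),bt.max(0))
            print("  lever",len(lv),lv.min(0),lv.max(0)); hi_=lv[lv[:,2]>.05]; print("   bar",len(hi_),np.median(hi_,0) if len(hi_) else 0,hi_.min(0),hi_.max(0))
    
E
python3 a.py
python3 - <<'E'
from h import *
for n in("top","scene"):
    c=pickle.load(open(n+".pkl","rb"))
    for k,(l,t,r,b) in {"top":dict(br=(115,120,220,195),bd=(270,125,335,200),pl=(235,195,330,262)),"scene":dict(br=(280,220,400,330),bd=(160,190,250,265),pl=(245,170,300,230))}[n].items():
        im=cv2.resize(c["image"][t:b,l:r,::-1],None,fx=7,fy=7,interpolation=2)[:590,:790]
        cv2.imwrite(f"pics/{n}_{k}.png",im)
E
```

```text
top table z 0.00035325120228432087 0.002667986971762064
top breaker N 4174 2890 tilt 39.97714748001793 yaw deg 3.4123820163384866 size [0.16679787 0.22729359] center [0.6505 0.1877 0.0923] rect ((0.5656683444976807, 0.14911189675331116), (0.23015664517879486, 0.17046792805194855), 89.9040298461914)
  button 148 [-0.01661044  0.08170177  0.01751341] [-0.03992945  0.06354182  0.00807669] [0.00440817 0.10323093 0.02188792]
  lever 343 [-0.02729953 -0.10211291  0.00801867] [0.04860617 0.00051387 0.06074581]
   bar 145 [ 0.04265399 -0.05506351  0.05540321] [ 0.03234019 -0.09095783  0.05017492] [ 0.04858045 -0.01275264  0.06074581]
top board N 2840 2279 tilt 39.87484568237533 yaw deg 2.336621024544414 size [0.16565658 0.1477182 ] center [ 0.6385 -0.1927  0.0924] rect ((0.5423339605331421, -0.21915923058986664), (0.1697375327348709, 0.14876389503479004), 0.1647356003522873)
    [0.0425 0.0039 0.011 ]
    [0.0412 0.0009 0.0087]
    [ 0.0417 -0.0018  0.0098]
    [ 0.0418 -0.0046  0.0101]
    [0.0394 0.0066 0.0111]
    [0.0402 0.004  0.0126]
    [0.0404 0.0012 0.0131]
    [ 0.0416 -0.0013  0.0
[... 1566 characters left out ...]
32, -0.22052001953125), (0.14852695167064667, 0.171931654214859), 89.81034851074219)
    [ 0.0364 -0.0094  0.0126]
    [ 0.0394 -0.0055  0.0141]
    [ 0.0384 -0.0032  0.0147]
    [ 0.0371 -0.001   0.0152]
    [ 0.0313 -0.0006  0.0145]
    [ 0.0448 -0.0054  0.0122]
    [ 0.0425 -0.0036  0.0124]
    [ 0.0427 -0.0009  0.0133]
    [0.041  0.0011 0.0136]
    [0.036  0.0018 0.0132]
    [0.0393 0.0058 0.0148]
    [0.029  0.0045 0.013 ]
    [ 0.0405 -0.0038  0.0094]
    [ 0.0426 -0.0003  0.0107]
    [0.0437 0.0028 0.0118]
    [0.04   0.004  0.0117]
    [0.0357 0.005  0.0114]
    [0.0322 0.0063 0.0113]
    [0.036  0.0031 0.0081]
    [0.0397 0.0072 0.0099]
  screw 20 [0.03934624 0.00039828 0.01249097]
```

```bash
python3 - <<'E'
import cv2,numpy as np
a=[cv2.imread(f"pics/{n}_{k}.png") for n in("top",) for k in("bd","pl")]
a=[cv2.resize(x,(400,int(x.shape[0]*400/x.shape[1]))) for x in a]
h=max(x.shape[0] for x in a)
cv2.imwrite("pics/cmp.png",np.hstack([np.pad(x,((0,h-x.shape[0]),(0,0),(0,0))) for x in a]))
E
```

```text
(no output)
```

View pics/cmp.png

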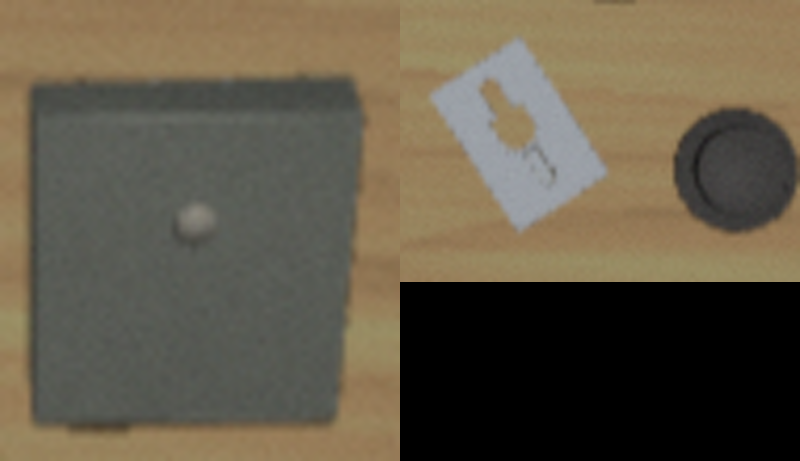

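The grey board carries a single plain screw. The plate's slot points up and left in the crop and its fin lies lower right. Now the plate pose and the bystander positions.

```bash
cat > b.py <<'E'
from h import *
def topt(c,uv,z):
    K=c["intrinsics"];uv=np.atleast_2d(uv).astype(float)
    r=np.c_[(uv-K[:2,2])/K[0,0],np.ones(len(uv))]@c["R"];o=-c["R"].T@c["t"]
    return o+r*((z-o[2])/r[:,2])[:,None]
if __name__=="__main__":
  for n,(l,t,r,b) in dict(top=(235,198,292,260),scene=(248,175,300,225)).items():
    c=pickle.load(open(n+".pkl","rb"));im=c["image"][t:b,l:r].astype(int)
    sat=im.max(2)-im.min(2); m=((sat<35)&(im.mean(2)>95)).astype(np.uint8)
    k,lab,st,_=cv2.connectedComponentsWithStats(m);i=1+st[1:,4].argmax();m=(lab==i).astype(np.uint8)
    cs=cv2.findContours(m,cv2.RETR_EXTERNAL,cv2.CHAIN_APPROX_NONE)[0];cc=max(cs,key=cv2.contourArea)[:,0]+[l,t]
    P=topt(c,cc,.005)
    rect=cv2.minAreaRect((P[:,:2]*1000).astype(np.float32));print(n,st[i],rect)
    W=cloud(c)[t:b,l:r].reshape(-1,3);F=W[(W[:,2]>.022)&(W[:,2]<.05)]
    print(" fin",len(F),np.median(F,0) if len(F) else 0, F.min(0),F.max(0))
    mm=m*0;hole=((sat>=35)).astype(np.uint8); fm=cv2.drawContours(m*0,[ (cc-[l,t])[:,None]],-1,1,-1); hole=hole&cv2.erode(fm,np.ones((5,5)))
    v,u=np.nonzero(hole);H=topt(c,np.c_[u+l,v+t],.003)[:,:2];print(" hole centroid",H.mean(0),len(H)); 
  c=pickle.load(open("top.pkl","rb"));W=cloud(c)
  for k,(l,t,r,b) in dict(act=(228,150,247,175),bear=(302,221,330,253),bin=(188,209,223,254),carton=(137,207,174,242),orange=(349,124,411,194)).items():
    Q=W[t:b,l:r].reshape(-1,3);Q=Q[Q[:,2]>.03];print(k,Q.min(0).round(3),Q.max(0).round(3))
E
python3 b.py
```

```text
top [  7   6  42  46 954] ((473.05084228515625, -87.24971008300781), (123.31177520751953, 82.7443618774414), 34.708290100097656)
 fin 31 [ 0.4475127  -0.10373546  0.04094643] [ 0.43547592 -0.11300239  0.03679706] [ 0.45924858 -0.09450162  0.04631085]
 hole centroid [ 0.48445345 -0.07976678] 97
scene [  7   6  33  36 725] ((469.0882263183594, -93.40277099609375), (132.34925842285156, 78.21558380126953), 34.92184829711914)
 fin 37 [ 0.45600881 -0.10264806  0.03970202] [ 0.44206702 -0.11506331  0.02284776] [ 0.46489251 -0.09543585  0.04350708]
 hole centroid [ 0.48483934 -0.08166907] 102
act [ 0.466 -0.096  0.031] [0.69  0.018 1.19 ]
bear [ 0.419 -0.277  0.03 ] [ 0.481 -0.096  1.19 ]
bin [ 0.394 -0.096  0.03 ] [0.521 0.138 1.19 ]
carton [ 0.42  -0.096  0.031] [0.517 0.282 1.19 ]
orange [ 0.466 -0.525  0.03 ] [ 0.771 -0.096  1.19 ]
```

```bash
cat > t.py <<'E'
from h import *
from scipy.spatial.transform import Rotation as Ro
from plant import sensors
def frame(yaw,tilt=40):
    y=np.radians(yaw);ax=np.array([np.cos(y),np.sin(y),0]);ay=np.array([-ax[1],ax[0],0]);z=np.array([0,0,1.])
    t=np.radians(tilt);n=-np.sin(t)*ax+np.cos(t)*z;up=np.cos(t)*ax+np.sin(t)*z
    return up,ay,n
BC=np.array([.652,.1865,.092]);BY=3.5
DC=np.array([.640,-.1935,.092]);DY=2.35
def br(u,y,h):
    up,ay,n=frame(BY);return BC+u*up+y*ay+h*n
def bd(u,y,h):
    up,ay,n=frame(DY);return DC+u*up+y*ay+h*n
def Rx_up(yaw,tilt):  # tool x up-slope, z into a face of given tilt
    up,ay,n=frame(yaw,tilt);return np.c_[up,np.cross(-n,up),-n]
def R_plate(yaw,tilt): # plate x = up
    up,ay,n=frame(yaw,tilt);return np.c_[-ay,-up,-n]
def go(p,R,calls=1,rows=5):
    s=sensors.state();q=s["tcp_rot"];R0=Ro.from_quat([q[1],q[2],q[3],q[0]])
    d=R0.inv().apply(np.array(p)-s["position"])/.03
    w=np.degrees((R0.inv()*Ro.from_matrix(R)).as_rotvec())/6
    print("pos",s["position"].round(4),"t",round(s["time_s"],2),"F",s["contact_force"].round(2),"open",round(s["opening"],4))
    print("target",np.round(p,4),"dist mm",np.linalg.norm(d)*30,"deg",np.linalg.norm(w)*6)
    print("xyz",d.round(3),"turn",w.round(3))
    for k in range(1,6):print("  row",k,(d*k/5).round(2),(w*k/5).round(2))
E
python3 -c "
from t import *
go([.40,-.35,.30],Rx_up(-30,0))"
```

```text
pos [ 0.164  -0.525   0.2224] t 1.1 F [ 0.25 -0.78 -0.31] open 0.0939
target [ 0.4  -0.35  0.3 ] dist mm 303.89588505015683 deg 42.65501008994773
xyz [-3.222 -9.249 -2.585] turn [ 0.     0.    -7.109]
  row 1 [-0.64 -1.85 -0.52] [ 0.    0.   -1.42]
  row 2 [-1.29 -3.7  -1.03] [ 0.    0.   -2.84]
  row 3 [-1.93 -5.55 -1.55] [ 0.    0.   -4.27]
  row 4 [-2.58 -7.4  -2.07] [ 0.    0.   -5.69]
  row 5 [-3.22 -9.25 -2.59] [ 0.    0.   -7.11]
```

Call:
{"api": "send_rows", "payload": {"xyz": [[-0.6,-1.6,-0.5],[-1.2,-3.2,-1.0],[-1.8,-4.8,-1.5],[-2.4,-6.4,-2.0],[-3.0,-8.0,-2.5]], "turn": [[0,0,-1.4],[0,0,-2.8],[0,0,-4.2],[0,0,-5.6],[0,0,-7.0]], "hand": -1}}

```text
time_s: 1.6
position: [0.3545, -0.3761, 0.2934]
tcp_rot: [0.0, 0.965, -0.261, 0.0]
contact_force: [0.3, -0.1, 0.4]
opening: 0.0576
```

```bash
python3 -c "
from t import *
go([.52,-.12,.30],Rx_up(-5,15))"
```

```text
pos [ 0.3545 -0.3761  0.2934] t 1.6 F [ 0.33 -0.11  0.36] open 0.0576
target [ 0.52 -0.12  0.3 ] dist mm 304.95322345112777 deg 29.35301395067797
xyz [  0.452 -10.153  -0.22 ] turn [ 0.554  2.456 -4.195]
  row 1 [ 0.09 -2.03 -0.04] [ 0.11  0.49 -0.84]
  row 2 [ 0.18 -4.06 -0.09] [ 0.22  0.98 -1.68]
  row 3 [ 0.27 -6.09 -0.13] [ 0.33  1.47 -2.52]
  row 4 [ 0.36 -8.12 -0.18] [ 0.44  1.96 -3.36]
  row 5 [  0.45 -10.15  -0.22] [ 0.55  2.46 -4.19]
```

Call:
{"api": "send_rows", "payload": {"xyz": [[0.1,-1.6,-0.05],[0.2,-3.2,-0.1],[0.3,-4.8,-0.15],[0.4,-6.4,-0.2],[0.5,-8.0,-0.25]], "turn": [[0.1,0.5,-0.8],[0.2,1.0,-1.6],[0.3,1.5,-2.4],[0.4,2.0,-3.2],[0.5,2.5,-4.0]]}}

```text
time_s: 2.1
position: [0.4894, -0.1746, 0.3013]
tcp_rot: [0.009, 0.99, -0.052, 0.133]
contact_force: [0.6, 0.2, -0.4]
opening: 0.0176
```

```bash
python3 -c "
from t import *
go([.53,.15,.28],Rx_up(3.5,32))"
```

```text
pos [ 0.4894 -0.1746  0.3013] t 2.1 F [ 0.56  0.24 -0.39] open 0.0176
target [0.53 0.15 0.28] dist mm 327.85735615337956 deg 19.165151564141297
xyz [  0.03  -10.906   0.698] turn [ 0.675  2.77  -1.44 ]
  row 1 [ 0.01 -2.18  0.14] [ 0.14  0.55 -0.29]
  row 2 [ 0.01 -4.36  0.28] [ 0.27  1.11 -0.58]
  row 3 [ 0.02 -6.54  0.42] [ 0.41  1.66 -0.86]
  row 4 [ 0.02 -8.72  0.56] [ 0.54  2.22 -1.15]
  row 5 [  0.03 -10.91   0.7 ] [ 0.68  2.77 -1.44]
```

Call:
{"api": "send_rows", "payload": {"xyz": [[0,-1.6,0.1],[0,-3.2,0.2],[0,-4.8,0.3],[0,-6.4,0.4],[0,-8.0,0.5]], "turn": [[0.14,0.55,-0.3],[0.27,1.1,-0.6],[0.4,1.65,-0.9],[0.54,2.2,-1.2],[0.68,2.77,-1.44]]}}

```text
time_s: 2.6
position: [0.5183, 0.0656, 0.2863]
tcp_rot: [-0.009, 0.96, 0.03, 0.277]
contact_force: [0.8, -0.4, -0.2]
opening: -0.0001
```

```bash
python3 -c "
from t import *
go(br(-.017,.082,.018+.06+.017),Rx_up(3.5,40))"
```

```text
pos [0.5183 0.0656 0.2863] t 2.6 F [ 0.8  -0.39 -0.21] open -0.0001
target [0.573  0.2638 0.1538] dist mm 244.65932355226738 deg 7.797209315077003
xyz [-0.463 -6.477  4.934] turn [-0.018  1.299  0.008]
  row 1 [-0.09 -1.3   0.99] [-0.    0.26  0.  ]
  row 2 [-0.19 -2.59  1.97] [-0.01  0.52  0.  ]
  row 3 [-0.28 -3.89  2.96] [-0.01  0.78  0.01]
  row 4 [-0.37 -5.18  3.95] [-0.01  1.04  0.01]
  row 5 [-0.46 -6.48  4.93] [-0.02  1.3   0.01]
```

Call:
{"api": "send_rows", "payload": {"xyz": [[-0.1,-1.6,0.0],[-0.2,-3.2,0.4],[-0.3,-4.7,1.4],[-0.4,-5.8,2.7],[-0.46,-6.45,4.0]], "turn": [[0,0.3,0],[0,0.6,0],[0,0.9,0],[0,1.1,0],[0,1.3,0]]}}

```text
time_s: 3.1
position: [0.5583, 0.2651, 0.1775]
tcp_rot: [-0.013, 0.939, 0.031, 0.343]
contact_force: [1.4, 0.6, 1.2]
opening: 0.0008
```

```bash
python3 - <<'E'
from t import *
from plant import viewer
c=viewer.capture("wrist");pickle.dump(c,open("w1.pkl","wb"))
cv2.imwrite("pics/w1.png",c["image"][:,:,::-1])
p=br(-.017,.082,.018); print(proj(c,[p,br(-.017,-.053,.006),br(.038,-.053,.049)]), c["R"],c["t"])
W=cloud(c).reshape(-1,3);up,ay,n=frame(BY);L=np.c_[(W-BC)@up,(W-BC)@ay,(W-BC)@n]
m=(L[:,2]>.014)&(L[:,2]<.023)&(abs(L[:,1]-.082)<.03)&(abs(L[:,0])<.05);print("btn",m.sum(),L[m].mean(0),L[m].min(0),L[m].max(0))
m=(abs(L[:,2])<.005)&(abs(L[:,1])<.11)&(abs(L[:,0])<.08);print("face",np.median(L[m],0))
go(br(-.017,.082,.018+.03+.017),Rx_up(3.5,40))
E
```

```text
[[252.97154129 196.65055999]
 [253.17838657 321.5874961 ]
 [314.38168215 352.34917268]] [[ 0.76270911  0.04957961  0.64483849]
 [-0.08008996 -0.98214192  0.1702435 ]
 [ 0.64176352 -0.18149136 -0.74511776]] [-0.55337384  0.30117028 -0.00627717]
btn 1455 [-0.02054367  0.08394523  0.01709459] [-0.04031673  0.06413694  0.0140286 ] [-0.00075664  0.10295892  0.01972905]
face [ 0.01709721  0.07501505 -0.00036108]
pos [0.558  0.2656 0.167 ] t 3.15 F [-1.93 -0.52 -5.55] open 0.0005
target [0.5923 0.265  0.1309] dist mm 49.8188539074349 deg 0.5125408824100359
xyz [0.113 0.093 1.654] turn [-0.015  0.075  0.038]
  row 1 [0.02 0.02 0.33] [-0.    0.02  0.01]
  row 2 [0.05 0.04 0.66] [-0.01  0.03  0.02]
  row 3 [0.07 0.06 0.99] [-0.01  0.05  0.02]
  row 4 [0.09 0.07 1.32] [-0.01  0.06  0.03]
  row 5 [0.11 0.09 1.65] [-0.01  0.08  0.04]
```

View pics/w1.png

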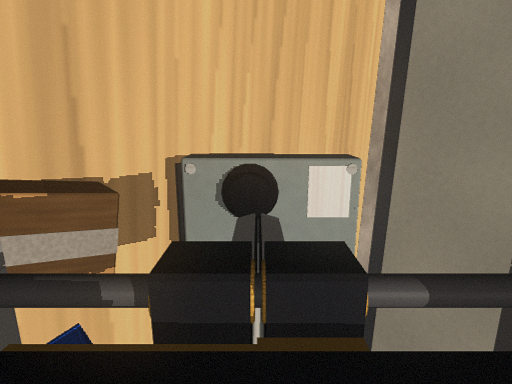

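The button shows at (250,190), and its measured centre is within 3 mm of what I expected. I approach it next.

```bash
python3 - <<'E'
from t import *
go(br(-.0195,.083,.018+.017+.006),Rx_up(3.5,40))
E
```

```text
pos [0.558  0.2656 0.167 ] t 3.15 F [-1.93 -0.52 -5.55] open 0.0005
target [0.6057 0.2668 0.1109] dist mm 73.67572528103439 deg 0.5125408824100359
xyz [0.036 0.061 2.455] turn [-0.015  0.075  0.038]
  row 1 [0.01 0.01 0.49] [-0.    0.02  0.01]
  row 2 [0.01 0.02 0.98] [-0.01  0.03  0.02]
  row 3 [0.02 0.04 1.47] [-0.01  0.05  0.02]
  row 4 [0.03 0.05 1.96] [-0.01  0.06  0.03]
  row 5 [0.04 0.06 2.45] [-0.01  0.08  0.04]
```

Call:
{"api": "send_rows", "payload": {"xyz": [[0.01,0.02,0.6],[0.02,0.03,1.2],[0.03,0.05,1.8],[0.03,0.06,2.45],[0.03,0.06,2.45]], "turn": [[0,0,0],[0,0,0],[0,0.05,0],[0,0.08,0],[0,0.08,0]]}}

```text
time_s: 3.65
position: [0.6055, 0.2662, 0.1087]
tcp_rot: [-0.01, 0.94, 0.031, 0.341]
contact_force: [0.2, 0.2, 0.3]
opening: 0.0007
```

```bash
python3 - <<'E'
from t import *
go(br(-.0195,.083,.018+.017-.007),Rx_up(3.5,40))
E
```

```text
pos [0.6055 0.2662 0.1087] t 3.65 F [0.2  0.2  0.26] open 0.0007
target [0.6141 0.2673 0.1009] dist mm 11.617161157609779 deg 0.2685451027067454
xyz [ 0.052 -0.02   0.383] turn [-0.001  0.021  0.039]
  row 1 [ 0.01 -0.    0.08] [-0.    0.    0.01]
  row 2 [ 0.02 -0.01  0.15] [-0.    0.01  0.02]
  row 3 [ 0.03 -0.01  0.23] [-0.    0.01  0.02]
  row 4 [ 0.04 -0.02  0.31] [-0.    0.02  0.03]
  row 5 [ 0.05 -0.02  0.38] [-0.    0.02  0.04]
```

Call:
{"api": "send_rows", "payload": {"xyz": [[0.03,0,0.2],[0.05,0,0.38],[0.05,0,0.38],[0.05,0,0.38],[0.05,0,0.38]], "turn": [[0,0,0],[0,0,0],[0,0,0],[0,0,0],[0,0,0]]}}

```text
time_s: 4.15
position: [0.6139, 0.2668, 0.1014]
tcp_rot: [-0.01, 0.939, 0.031, 0.341]
contact_force: [-3.2, 0.2, 1.1]
opening: 0.0004
```

```bash
python3 - <<'E'
from t import *
from plant import viewer
c=viewer.capture("top");pickle.dump(c,open("top2.pkl","wb"))
W=cloud(c).reshape(-1,3);up,ay,n=frame(BY);L=np.c_[(W-BC)@up,(W-BC)@ay,(W-BC)@n]
m=(L[:,2]>.035)&(abs(L[:,1]+.053)<.045)&(abs(L[:,0])<.12)&(L[:,2]<.1);print("lever",m.sum(),np.median(L[m],0),L[m].min(0),L[m].max(0), np.median(W[m],0))
cv2.imwrite("pics/top2.png",cv2.resize(c["image"][110:260,90:340,::-1],(750,450)))
go(br(-.0195,.083,.018+.017-.007),Rx_up(3.5,40))
E
```

```text
lever 220 [-0.0511275  -0.04725092  0.06713415] [-0.06456279 -0.09042079  0.03549762] [-0.02844331 -0.01003167  0.07494904] [0.57280361 0.13421733 0.1091319 ]
pos [0.6139 0.2668 0.1014] t 4.2 F [-1.83  0.03  1.84] open 0.0007
target [0.6141 0.2673 0.1009] dist mm 0.7057058977106849 deg 0.2582341404980043
xyz [-0.006 -0.017  0.015] turn [-0.003  0.016  0.04 ]
  row 1 [-0. -0.  0.] [-0.    0.    0.01]
  row 2 [-0.   -0.01  0.01] [-0.    0.01  0.02]
  row 3 [-0.   -0.01  0.01] [-0.    0.01  0.02]
  row 4 [-0.   -0.01  0.01] [-0.    0.01  0.03]
  row 5 [-0.01 -0.02  0.02] [-0.    0.02  0.04]
```

View pics/top2.png

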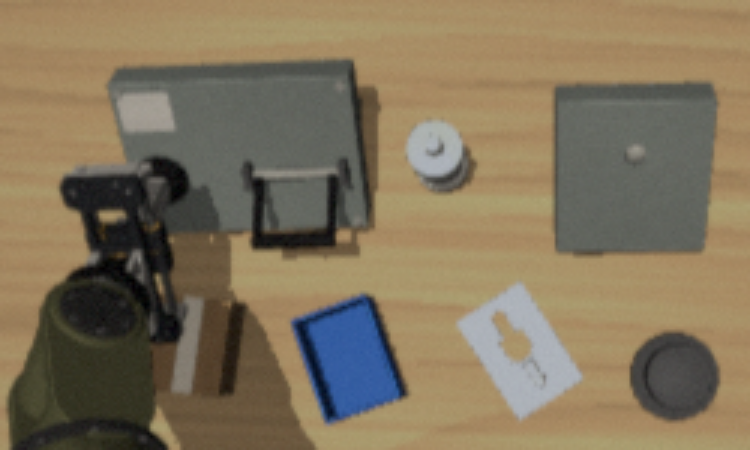

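The button tripped and the lever is nearly down, with its bar at (292,240). I back off next.

Call:
{"api": "send_rows", "payload": {"xyz": [[0,0,-0.8],[0,0,-1.8],[0,0,-2.8],[0,0,-3.8],[0,0,-4.5]], "turn": [[0,0,0],[0,0,0],[0,-0.5,0],[0,-1,0],[0,-1.5,0]]}}

```text
time_s: 4.7
position: [0.5265, 0.2618, 0.207]
tcp_rot: [-0.008, 0.963, 0.032, 0.266]
contact_force: [0.6, 0.4, 0.3]
opening: 0.0003
```

```bash
python3 - <<'E'
from t import *
from plant import viewer
c=viewer.capture("top");pickle.dump(c,open("top3.pkl","wb"))
W=cloud(c).reshape(-1,3);up,ay,n=frame(BY);L=np.c_[(W-BC)@up,(W-BC)@ay,(W-BC)@n]
m=(W[:,2]>.05)&(abs(L[:,1]+.053)<.04)&(W[:,0]>.54)&(W[:,0]<.575)&(L[:,2]<.1)&(L[:,2]>.02)
print("bar",m.sum(),np.median(W[m],0),W[m].min(0),W[m].max(0),np.median(L[m],0))
go([.553,.135,.20],Rx_up(3.5,15))
E
```

```text
bar 137 [0.56682273 0.13153388 0.09542805] [0.55864868 0.09103615 0.0885132 ] [0.57488984 0.16731805 0.10178392] [-0.0644477  -0.04948786  0.05985393]
pos [0.5267 0.2623 0.2102] t 4.75 F [-0.65  1.29  4.05] open 0.0003
target [0.553 0.135 0.2  ] dist mm 130.4249023509018 deg 15.904201154292604
xyz [0.337 4.294 0.594] turn [-0.025 -2.65   0.04 ]
  row 1 [0.07 0.86 0.12] [-0.   -0.53  0.01]
  row 2 [0.13 1.72 0.24] [-0.01 -1.06  0.02]
  row 3 [0.2  2.58 0.36] [-0.01 -1.59  0.02]
  row 4 [0.27 3.43 0.47] [-0.02 -2.12  0.03]
  row 5 [0.34 4.29 0.59] [-0.02 -2.65  0.04]
```

Call:
{"api": "send_rows", "payload": {"xyz": [[0.07,0.86,0.12],[0.13,1.72,0.24],[0.2,2.6,0.36],[0.27,3.5,0.47],[0.34,4.4,0.6]], "turn": [[0,-0.5,0],[0,-1,0],[0,-1.6,0],[0,-2.1,0],[0,-2.65,0]], "hand": 0.05}}

```text
time_s: 5.25
position: [0.5537, 0.1305, 0.1998]
tcp_rot: [-0.005, 0.991, 0.032, 0.13]
contact_force: [-0.8, -0.1, 0.4]
opening: 0.0374
```

```bash
python3 - <<'E'
from t import *
R=Rx_up(3.5,15)
go(np.array([.568,.131,.087])+R[:,2]*.002,R)
E
```

```text
pos [0.5537 0.1305 0.1998] t 5.25 F [-0.82 -0.09  0.43] open 0.0374
target [0.5685 0.131  0.0851] dist mm 115.66011751045228 deg 0.260891161129402
xyz [-0.507  0.017  3.822] turn [-0.016  0.011  0.039]
  row 1 [-0.1   0.    0.76] [-0.    0.    0.01]
  row 2 [-0.2   0.01  1.53] [-0.01  0.    0.02]
  row 3 [-0.3   0.01  2.29] [-0.01  0.01  0.02]
  row 4 [-0.41  0.01  3.06] [-0.01  0.01  0.03]
  row 5 [-0.51  0.02  3.82] [-0.02  0.01  0.04]
```

Call:
{"api": "send_rows", "payload": {"xyz": [[-0.25,0,0.5],[-0.5,0.01,1.3],[-0.51,0.01,2.2],[-0.51,0.02,3.1],[-0.51,0.02,3.82]], "turn": [[0,0,0],[0,0,0],[0,0,0],[0,0,0.04],[0,0,0.04]]}}

```text
time_s: 5.75
position: [0.5685, 0.1306, 0.0833]
tcp_rot: [-0.004, 0.991, 0.03, 0.13]
contact_force: [0.3, -0.5, 0.5]
opening: 0.0493
```

```bash
python3 - <<'E'
from t import *
from plant import viewer
c=viewer.capture("scene");pickle.dump(c,open("s4.pkl","wb"))
cv2.imwrite("pics/s4.png",cv2.resize(c["image"][190:330,250:420,::-1],(720,600)))
R=Rx_up(3.5,15)
go(np.array([.568,.131,.087])+R[:,2]*.002,R)
E
```

```text
pos [0.5676 0.1304 0.0802] t 5.8 F [-1.46 -0.46 -4.54] open 0.0493
target [0.5685 0.131  0.0851] dist mm 4.953713354808981 deg 0.3051363100931904
xyz [ 0.07  -0.02  -0.148] turn [-0.005  0.05  -0.004]
  row 1 [ 0.01 -0.   -0.03] [-0.    0.01 -0.  ]
  row 2 [ 0.03 -0.01 -0.06] [-0.    0.02 -0.  ]
  row 3 [ 0.04 -0.01 -0.09] [-0.    0.03 -0.  ]
  row 4 [ 0.06 -0.02 -0.12] [-0.    0.04 -0.  ]
  row 5 [ 0.07 -0.02 -0.15] [-0.    0.05 -0.  ]
```

View pics/s4.png

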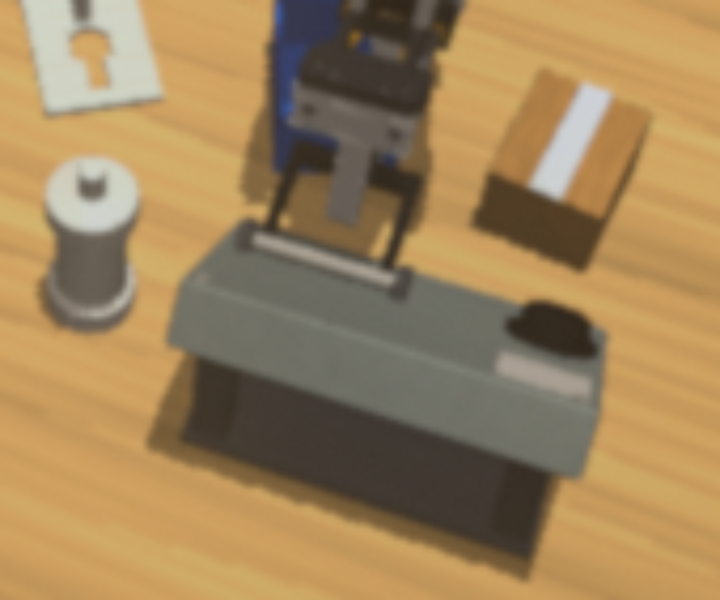

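The finger is inside the U at crop (345,180). I grip it gently.

Call:
{"api": "send_rows", "payload": {"xyz": [[0.05,0,-0.1],[0.05,0,-0.1],[0.05,0,-0.1],[0.05,0,-0.1],[0.05,0,-0.1]], "turn": [[0,0,0],[0,0,0],[0,0,0],[0,0,0],[0,0,0]], "hand": -1, "force": 6}}

```text
time_s: 6.3
position: [0.5699, 0.1306, 0.0851]
tcp_rot: [-0.004, 0.991, 0.03, 0.13]
contact_force: [13.0, 0.4, -1.7]
opening: 0.0166
```

```bash
python3 - <<'E'
from t import *
R=Rx_up(3.5,15);ax=np.array([np.cos(np.radians(3.5)),np.sin(np.radians(3.5)),0])
s=sensors.state();q=s["tcp_rot"];R0=Ro.from_quat([q[1],q[2],q[3],q[0]]);print(s["position"],s["contact_force"],s["opening"])
for f in range(10,101,10):
    f_=np.radians(f);d=ax*.07*(1-np.cos(f_))+[0,0,.07*np.sin(f_)]
    print(f,(R0.inv().apply(d)/.03).round(2), (R0.inv().apply(d-ax*.07*(1-np.cos(np.radians(50)))-[0,0,.07*np.sin(np.radians(50))])/.03).round(2))
E
```

```text
[0.56990762 0.13055791 0.08512487] [12.99807796  0.42974446 -1.6591749 ] 0.016602016338433404
10 [ 0.14 -0.   -0.38] [-1.13  0.    1.13]
20 [ 0.34 -0.   -0.73] [-0.93  0.    0.78]
30 [ 0.6  -0.   -1.05] [-0.66  0.    0.46]
40 [ 0.92 -0.   -1.31] [-0.35  0.    0.2 ]
50 [ 1.27 -0.   -1.51] [0. 0. 0.]
60 [ 1.65 -0.   -1.65] [ 0.38 -0.   -0.14]
70 [ 2.05 -0.   -1.72] [ 0.78 -0.   -0.21]
80 [ 2.46 -0.   -1.72] [ 1.19 -0.   -0.21]
90 [ 2.86 -0.   -1.65] [ 1.59 -0.   -0.14]
100 [ 3.24 -0.   -1.51] [ 1.97 -0.   -0.  ]
```

Call:
{"api": "send_rows", "payload": {"xyz": [[0.15,0,-0.38],[0.36,0,-0.73],[0.62,0,-1.05],[0.94,0,-1.31],[1.29,0,-1.51]], "turn": [[0,0,0],[0,0,0],[0,0,0],[0,0,0],[0,0,0]]}}

```text
time_s: 6.8
position: [0.5955, 0.1321, 0.1399]
tcp_rot: [-0.004, 0.991, 0.03, 0.13]
contact_force: [-3.6, -1.0, 1.5]
opening: 0.0155
```

```bash
python3 - <<'E'
from t import *
s=sensors.state();q=s["tcp_rot"];R0=Ro.from_quat([q[1],q[2],q[3],q[0]]);print(s["position"],s["contact_force"],s["opening"])
ax=np.array([np.cos(np.radians(3.5)),np.sin(np.radians(3.5)),0]);st=np.array([.5699,.1306,.0851])
for f in (60,70,80,88,92,96,98):
    f_=np.radians(f);d=st+ax*.07*(1-np.cos(f_))+[0,0,.07*np.sin(f_)]
    print(f,(R0.inv().apply(d-s["position"])/.03).round(2))
E
```

```text
[0.59548661 0.1320973  0.13989647] [-3.5503336  -1.00746841  1.46048873] 0.015489241919577401
60 [ 0.35 -0.   -0.11]
70 [ 0.75 -0.   -0.18]
80 [ 1.16 -0.   -0.18]
88 [ 1.48 -0.   -0.13]
92 [ 1.64 -0.   -0.09]
96 [ 1.79 -0.   -0.03]
98 [ 1.87 -0.   -0.  ]
```

Call:
{"api": "send_rows", "payload": {"xyz": [[0.4,0,-0.12],[0.8,0,-0.18],[1.2,0,-0.17],[1.55,0,-0.1],[1.82,0,-0.02]], "turn": [[0,0,0],[0,0,0],[0,0,0],[0,0,0],[0,0,0]]}}

```text
time_s: 7.3
position: [0.6486, 0.1353, 0.155]
tcp_rot: [-0.004, 0.991, 0.03, 0.13]
contact_force: [-0.9, -0.0, -0.3]
opening: 0.0158
```

```bash
python3 - <<'E'
from t import *
from plant import viewer
c=viewer.capture("scene");pickle.dump(c,open("s5.pkl","wb"))
cv2.imwrite("pics/s5.png",cv2.resize(c["image"][190:330,250:420,::-1],(720,600)))
s=sensors.state();print(s["position"],s["contact_force"],s["opening"])
E
```

```text
[0.64930704 0.1352751  0.15488405] [-0.00794824  0.3074076   4.38974728] 0.015446468412128564
```

View pics/s5.png

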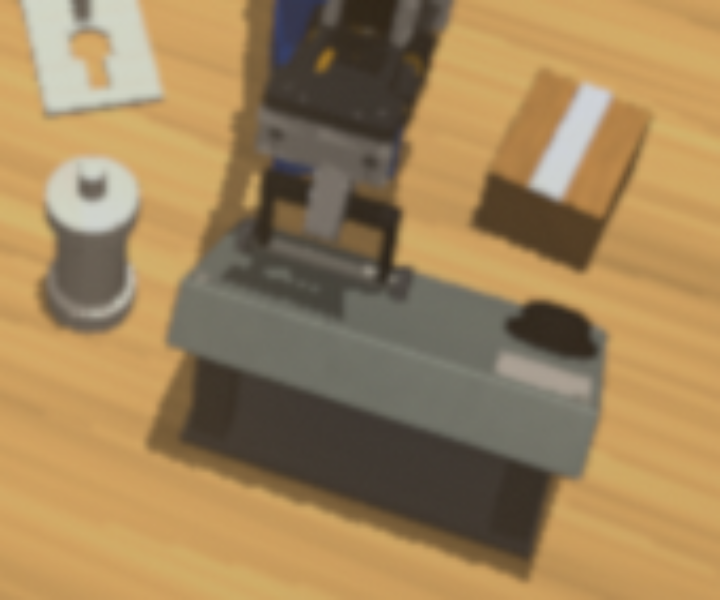

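Call:
{"api": "send_rows", "payload": {"xyz": [[0.1,0,0.02],[0.17,0,0.04],[0.17,0,0.04],[0.17,0,0.04],[0.17,0,0.04]], "turn": [[0,0,0],[0,0,0],[0,0,0],[0,0,0],[0,0,0]]}}

```text
time_s: 7.85
position: [0.654, 0.1356, 0.1546]
tcp_rot: [-0.004, 0.991, 0.03, 0.13]
contact_force: [-3.3, 0.1, -2.4]
opening: 0.016
```

Call:
{"api": "send_rows", "payload": {"xyz": [[0,0,0],[0,0,0],[0,0,0],[0,0,0],[0,0,0]], "turn": [[0,0,0],[0,0,0],[0,0,0],[0,0,0],[0,0,0]], "hand": 0.1}}

```text
time_s: 8.35
position: [0.6542, 0.1356, 0.1548]
tcp_rot: [-0.004, 0.991, 0.03, 0.13]
contact_force: [-0.3, -0.0, -0.3]
opening: 0.0506
```

Now I retract along the tool axis.

Call:
{"api": "send_rows", "payload": {"xyz": [[0,0,-0.6],[0,0,-1.5],[0,0,-2.5],[0,0,-3.5],[0,0,-4.5]], "turn": [[0,0,0],[0,0,0],[0,0,0],[0,0,0],[0,0,0]]}}

```text
time_s: 8.85
position: [0.6187, 0.1333, 0.288]
tcp_rot: [-0.005, 0.991, 0.03, 0.131]
contact_force: [0.1, 0.0, -0.1]
opening: 0.0518
```

```bash
python3 - <<'E'
from t import *
from plant import viewer
c=viewer.capture("scene");pickle.dump(c,open("s6.pkl","wb"))
cv2.imwrite("pics/s6.png",cv2.resize(c["image"][190:330,250:420,::-1],(720,600)))
go([.45,-.10,.22],R_plate(34.7,0))
E
```

```text
pos [0.6191 0.1335 0.2938] t 8.9 F [-0.65 -0.48  4.92] open 0.0518
target [ 0.45 -0.1   0.22] dist mm 297.62440010992464 deg 60.60102217673082
xyz [-6.532  7.431  0.734] turn [-1.336 -2.335  9.735]
  row 1 [-1.31  1.49  0.15] [-0.27 -0.47  1.95]
  row 2 [-2.61  2.97  0.29] [-0.53 -0.93  3.89]
  row 3 [-3.92  4.46  0.44] [-0.8  -1.4   5.84]
  row 4 [-5.23  5.94  0.59] [-1.07 -1.87  7.79]
  row 5 [-6.53  7.43  0.73] [-1.34 -2.33  9.74]
```

View pics/s6.png

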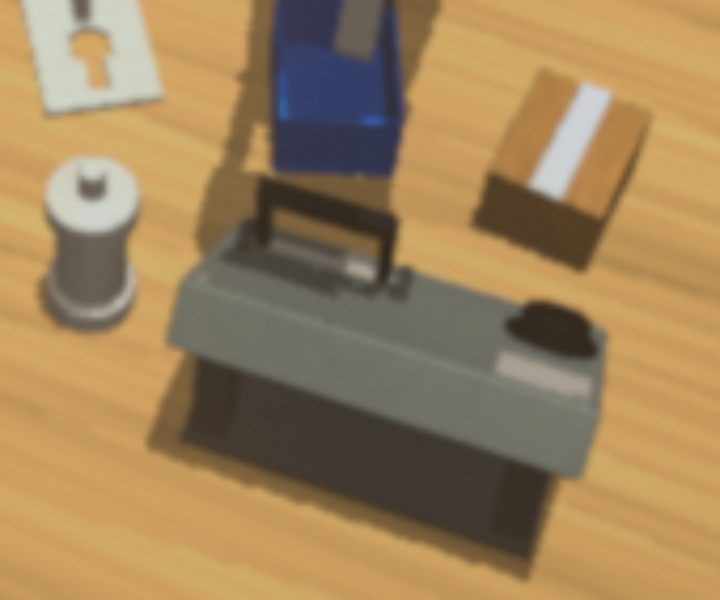

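The lever stays up, with its bar at crop (325,195), and the button is out. Next is the plate.

Call:
{"api": "send_rows", "payload": {"xyz": [[-0.8,0.9,0.05],[-1.6,1.8,0.1],[-2.4,2.7,0.15],[-3.2,3.7,0.2],[-4.0,4.6,0.25]], "turn": [[-0.2,-0.3,1.2],[-0.3,-0.6,2.4],[-0.5,-0.8,3.6],[-0.6,-1.1,4.8],[-0.8,-1.4,6.0]], "hand": 0.2}}

```text
time_s: 9.4
position: [0.5129, -0.0121, 0.2554]
tcp_rot: [-0.003, 0.957, -0.285, 0.056]
contact_force: [0.7, 0.0, 0.6]
opening: 0.0566
```

```bash
python3 - <<'E'
from t import *
go([.45,-.103,.20],R_plate(34.7,0))
E
```

```text
pos [ 0.5129 -0.0121  0.2554] t 9.4 F [0.73 0.02 0.62] open 0.0566
target [ 0.45  -0.103  0.2  ] dist mm 123.63963990508432 deg 23.05545917627502
xyz [-0.284  3.752  1.682] turn [-0.556 -0.918  3.69 ]
  row 1 [-0.06  0.75  0.34] [-0.11 -0.18  0.74]
  row 2 [-0.11  1.5   0.67] [-0.22 -0.37  1.48]
  row 3 [-0.17  2.25  1.01] [-0.33 -0.55  2.21]
  row 4 [-0.23  3.    1.35] [-0.44 -0.73  2.95]
  row 5 [-0.28  3.75  1.68] [-0.56 -0.92  3.69]
```

Call:
{"api": "send_rows", "payload": {"xyz": [[-0.06,0.75,0.34],[-0.11,1.5,0.67],[-0.17,2.25,1.0],[-0.23,3.0,1.35],[-0.28,3.75,1.68]], "turn": [[-0.1,-0.2,0.75],[-0.2,-0.4,1.5],[-0.3,-0.6,2.2],[-0.45,-0.75,2.95],[-0.56,-0.92,3.7]]}}

```text
time_s: 9.9
position: [0.4495, -0.1036, 0.2008]
tcp_rot: [0.0, 0.885, -0.466, 0.0]
contact_force: [0.9, -0.3, -1.1]
opening: 0.0562
```

```bash
python3 - <<'E'
from t import *
from plant import viewer
c=viewer.capture("wrist");pickle.dump(c,open("w7.pkl","wb"))
cv2.imwrite("pics/w7.png",c["image"][:,:,::-1])
W=cloud(c);m=(W[...,2]>.03)&(W[...,2]<.05)&(abs(W[...,0]-.45)<.03)&(abs(W[...,1]+.103)<.03)
Q=W[m];print(len(Q),np.median(Q,0));
r=cv2.minAreaRect((Q[:,:2]*1000).astype(np.float32));print("fin top",r)
m=(abs(W[...,2]-.005)<.012)&(abs(W[...,0]-.472)<.09)&(abs(W[...,1]+.088)<.09)
sat=c["image"].max(2).astype(int)-c["image"].min(2);m&=(sat<30)&(c["image"].mean(2)>90)
print("plate",m.sum(),cv2.minAreaRect((W[m][:,:2]*1000).astype(np.float32)),np.median(W[m],0))
go([.449,-.104,.12],R_plate(34.7,0))
E
```

```text
257 [ 0.45157479 -0.10448436  0.03988737]
fin top ((450.732666015625, -105.17861938476562), (28.188190460205078, 9.76164722442627), 34.41899108886719)
plate 5928 ((473.830810546875, -89.55015563964844), (118.72086334228516, 80.80564880371094), 34.66500473022461) [ 0.47556425 -0.08839636  0.0042558 ]
pos [ 0.4479 -0.1053  0.1991] t 9.95 F [ 0.35 -0.82 -1.09] open 0.0562
target [ 0.449 -0.104  0.12 ] dist mm 79.09438793438282 deg 0.6167551000532024
xyz [-0.008 -0.061  2.636] turn [ 0.026  0.023 -0.097]
  row 1 [-0.   -0.01  0.53] [ 0.01  0.   -0.02]
  row 2 [-0.   -0.02  1.05] [ 0.01  0.01 -0.04]
  row 3 [-0.   -0.04  1.58] [ 0.02  0.01 -0.06]
  row 4 [-0.01 -0.05  2.11] [ 0.02  0.02 -0.08]
  row 5 [-0.01 -0.06  2.64] [ 0.03  0.02 -0.1 ]
```

View pics/w7.png

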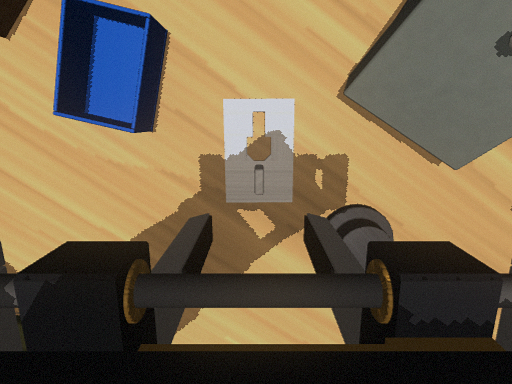

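The fin is at (259,178), clear of the fingers on either side. I descend to it.

```bash
python3 - <<'E'
from t import *
go([.4507,-.1050,.030],R_plate(34.6,0))
E
```

```text
pos [ 0.4479 -0.1053  0.1991] t 9.95 F [ 0.35 -0.82 -1.09] open 0.0562
target [ 0.4507 -0.105   0.03  ] dist mm 169.10012684675075 deg 0.5236277892524522
xyz [ 0.059 -0.097  5.636] turn [ 0.026  0.023 -0.08 ]
  row 1 [ 0.01 -0.02  1.13] [ 0.01  0.   -0.02]
  row 2 [ 0.02 -0.04  2.25] [ 0.01  0.01 -0.03]
  row 3 [ 0.04 -0.06  3.38] [ 0.02  0.01 -0.05]
  row 4 [ 0.05 -0.08  4.51] [ 0.02  0.02 -0.06]
  row 5 [ 0.06 -0.1   5.64] [ 0.03  0.02 -0.08]
```

Call:
{"api": "send_rows", "payload": {"xyz": [[0.03,-0.05,1.3],[0.06,-0.1,2.6],[0.06,-0.1,3.6],[0.06,-0.1,4.3],[0.06,-0.1,4.8]], "turn": [[0.03,0.02,-0.08],[0.03,0.02,-0.08],[0.03,0.02,-0.08],[0.03,0.02,-0.08],[0.03,0.02,-0.08]]}}

```text
time_s: 10.45
position: [0.451, -0.1047, 0.0546]
tcp_rot: [-0.0, 0.886, -0.464, -0.0]
contact_force: [0.3, -0.5, 0.8]
opening: 0.0567
```

```bash
python3 - <<'E'
from t import *
go([.4507,-.1050,.029],R_plate(34.6,0))
E
```

```text
pos [ 0.451  -0.1047  0.0546] t 10.45 F [ 0.33 -0.55  0.76] open 0.0567
target [ 0.4507 -0.105   0.029 ] dist mm 25.64677669513101 deg 0.06966021434550917
xyz [0.004 0.014 0.855] turn [-0.005  0.003  0.01 ]
  row 1 [0.   0.   0.17] [-0.  0.  0.]
  row 2 [0.   0.01 0.34] [-0.  0.  0.]
  row 3 [0.   0.01 0.51] [-0.    0.    0.01]
  row 4 [0.   0.01 0.68] [-0.    0.    0.01]
  row 5 [0.   0.01 0.85] [-0.01  0.    0.01]
```

Call:
{"api": "send_rows", "payload": {"xyz": [[0,0,0.2],[0,0,0.4],[0,0,0.6],[0,0,0.8],[0,0,0.85]], "turn": [[0,0,0],[0,0,0],[0,0,0],[0,0,0],[0,0,0]]}}

```text
time_s: 10.95
position: [0.4509, -0.1046, 0.0289]
tcp_rot: [-0.0, 0.886, -0.464, -0.0]
contact_force: [-0.1, 0.2, 0.8]
opening: 0.0563
```

Call:
{"api": "send_rows", "payload": {"xyz": [[0,0,0],[0,0,0],[0,0,0],[0,0,0],[0,0,0]], "turn": [[0,0,0],[0,0,0],[0,0,0],[0,0,0],[0,0,0]], "hand": -1, "force": 35}}

```text
time_s: 11.45
position: [0.451, -0.1047, 0.029]
tcp_rot: [-0.0, 0.886, -0.464, -0.0]
contact_force: [-0.1, -0.1, 0.4]
opening: 0.0197
```

Call:
{"api": "send_rows", "payload": {"xyz": [[0,0,0],[0,0,0],[0,0,0],[0,0,0],[0,0,0]], "turn": [[0,0,0],[0,0,0],[0,0,0],[0,0,0],[0,0,0]]}}

```text
time_s: 11.95
position: [0.451, -0.1047, 0.029]
tcp_rot: [-0.0, 0.886, -0.464, 0.0]
contact_force: [-0.2, -0.0, 3.0]
opening: 0.0096
```

Call:
{"api": "send_rows", "payload": {"xyz": [[0,0,-0.6],[0,0,-1.8],[0,0,-3.2],[0,0,-4.6],[0,0,-6.0]], "turn": [[0,0,0],[0,0,0],[0,0,0],[0,0,0],[0,0,0]]}}

```text
time_s: 12.45
position: [0.4505, -0.1046, 0.2106]
tcp_rot: [-0.0, 0.886, -0.464, -0.0]
contact_force: [0.9, -0.5, -1.8]
opening: 0.0101
```

```bash
python3 - <<'E'
from t import *
from plant import viewer
c=viewer.capture("wrist");s=sensors.state();c["s"]=s;pickle.dump(c,open("w8.pkl","wb"))
cv2.imwrite("pics/w8.png",c["image"][:,:,::-1])
# target: hole over screw (u=.035): fin is 32 mm downslope of hole; TCP h=.029
go(bd(.035-.032,0,.029+.07),R_plate(DY,40))
E
```

```text
pos [ 0.4527 -0.1053  0.2173] t 12.5 F [1.32 0.18 6.86] open 0.0096
target [ 0.5787 -0.196   0.1698] dist mm 162.41300742992019 deg 50.66077116878927
xyz [ 4.867 -1.725  1.627] turn [6.413 1.834 5.177]
  row 1 [ 0.97 -0.34  0.33] [1.28 0.37 1.04]
  row 2 [ 1.95 -0.69  0.65] [2.57 0.73 2.07]
  row 3 [ 2.92 -1.03  0.98] [3.85 1.1  3.11]
  row 4 [ 3.89 -1.38  1.3 ] [5.13 1.47 4.14]
  row 5 [ 4.87 -1.72  1.63] [6.41 1.83 5.18]
```

View pics/w8.png

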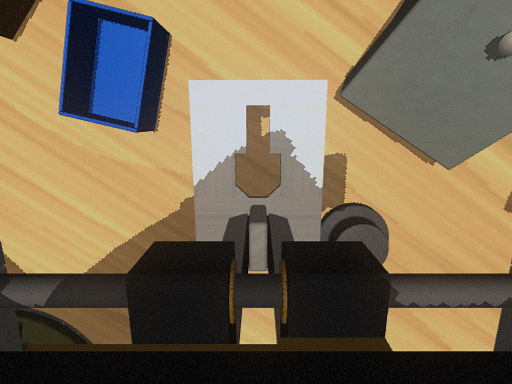

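The plate hangs straight in the jaws, hole at (258,175) and slot upward. I move toward the board.

```bash
python3 - <<'E'
from t import *
c=pickle.load(open("w8.pkl","rb"));W=cloud(c)[80:235,190:328];im=c["image"][80:235,190:328];s=c["s"];q=s["tcp_rot"];R0=Ro.from_quat([q[1],q[2],q[3],q[0]])
L=R0.inv().apply(W.reshape(-1,3)-s["position"]);m=(L[:,2]>.0)&(L[:,2]<.04)&(c["z_map"][80:235,190:328].ravel()>0)
ce,n,mm=plane(L[m]);print(m.sum(),mm.sum(),ce,n)
P=L[m][mm];print(P.min(0),P.max(0),cv2.minAreaRect((P[:,:2]*1000).astype(np.float32)))
go([.52,-.16,.26],R_plate(DY,28))
E
```

```text
16867 16016 [-0.00109883 -0.04467808  0.03170247] [-0.00708464  0.0065103   0.99995371]
[-0.04135133 -0.0857042   0.02875771] [0.03904074 0.00887364 0.03483692] ((-1.1640663146972656, -38.47621536254883), (94.54296875, 80.26173400878906), 89.8368911743164)
pos [ 0.4527 -0.1053  0.2173] t 12.5 F [1.32 0.18 6.86] open 0.0096
target [ 0.52 -0.16  0.26] dist mm 96.71131774256887 deg 42.22689475716917
xyz [ 2.787 -0.816 -1.4  ] turn [4.468 1.27  5.287]
  row 1 [ 0.56 -0.16 -0.28] [0.89 0.25 1.06]
  row 2 [ 1.11 -0.33 -0.56] [1.79 0.51 2.11]
  row 3 [ 1.67 -0.49 -0.84] [2.68 0.76 3.17]
  row 4 [ 2.23 -0.65 -1.12] [3.57 1.02 4.23]
  row 5 [ 2.79 -0.82 -1.4 ] [4.47 1.27 5.29]
```

Call:
{"api": "send_rows", "payload": {"xyz": [[0.55,-0.15,-0.4],[1.1,-0.3,-0.8],[1.65,-0.5,-1.1],[2.2,-0.65,-1.3],[2.8,-0.8,-1.4]], "turn": [[0.9,0.25,1.05],[1.8,0.5,2.1],[2.7,0.75,3.15],[3.6,1.0,4.2],[4.5,1.27,5.3]]}}

```text
time_s: 13.0
position: [0.5202, -0.1614, 0.2604]
tcp_rot: [-0.177, 0.698, -0.673, 0.169]
contact_force: [-0.1, 0.5, -2.5]
opening: 0.0097
```

```bash
python3 - <<'E'
from t import *
go(bd(.035-.032,0,.029+.07),R_plate(DY,40))
E
```

```text
pos [ 0.5202 -0.1614  0.2604] t 13.0 F [-0.08  0.53 -2.45] open 0.0097
target [ 0.5787 -0.196   0.1698] dist mm 113.30837644079689 deg 11.63566847941724
xyz [ 1.227 -0.243  3.564] turn [ 1.939 -0.013 -0.051]
  row 1 [ 0.25 -0.05  0.71] [ 0.39 -0.   -0.01]
  row 2 [ 0.49 -0.1   1.43] [ 0.78 -0.01 -0.02]
  row 3 [ 0.74 -0.15  2.14] [ 1.16 -0.01 -0.03]
  row 4 [ 0.98 -0.19  2.85] [ 1.55 -0.01 -0.04]
  row 5 [ 1.23 -0.24  3.56] [ 1.94 -0.01 -0.05]
```

Call:
{"api": "send_rows", "payload": {"xyz": [[0.25,-0.05,0.7],[0.5,-0.1,1.4],[0.75,-0.15,2.1],[1.0,-0.2,2.8],[1.22,-0.24,3.3]], "turn": [[0.5,0,0],[1.0,0,0],[1.5,0,0],[1.94,0,-0.05],[1.94,0,-0.05]]}}

```text
time_s: 13.5
position: [0.5742, -0.1961, 0.1741]
tcp_rot: [-0.246, 0.677, -0.651, 0.237]
contact_force: [0.5, -0.4, -0.4]
opening: 0.01
```

Call:
{"api": "send_rows", "payload": {"xyz": [[0,0,0],[0,0,0],[0,0,0],[0,0,0],[0,0,0]], "turn": [[0,0,0],[0,0,0],[0,0,0],[0,0,0],[0,0,0]]}}

```text
time_s: 14.0
position: [0.5743, -0.1961, 0.1749]
tcp_rot: [-0.246, 0.678, -0.651, 0.237]
contact_force: [-1.2, -0.1, -0.4]
opening: 0.0096
```

```bash
python3 - <<'E'
from t import *
from plant import viewer
s=sensors.state();c=viewer.capture("wrist");c["s"]=s;pickle.dump(c,open("w9.pkl","wb"))
cv2.imwrite("pics/w9.png",c["image"][:,:,::-1])
q=s["tcp_rot"];R0=Ro.from_quat([q[1],q[2],q[3],q[0]])
# self-calibration: where screw/fin predicted
print(proj(c,[bd(.035,0,.0145),bd(.035,0,0)]))
W=cloud(c);L=R0.inv().apply(W.reshape(-1,3)-s["position"]).reshape(W.shape)
m=(c["z_map"]>0)&(L[...,2]>.015)&(L[...,2]<.032)&(abs(L[...,0])<.06)
ce,n,mm=plane(L[m]);P=L[m][mm];print("plate",len(P),ce,n,P.min(0),P.max(0))
r=cv2.minAreaRect((P[:,:2]*1000).astype(np.float32));print(r)
go(bd(.003,0,.029+.07),R_plate(DY,40))
E
```

```text
[[256.92460468 160.15319156]
 [256.94767674 157.98688282]]
plate 16377 [ 0.00046043 -0.04506633  0.02509623] [-4.06229560e-04  1.12229393e-03  9.99999288e-01] [-0.03986404 -0.08713677  0.02230793] [0.04073774 0.03237704 0.02805322]
((0.45465087890625, -27.384517669677734), (119.50541687011719, 80.5645523071289), 89.90913391113281)
pos [ 0.5742 -0.1961  0.1747] t 14.05 F [ 0.13 -0.21 -1.09] open 0.0096
target [ 0.5787 -0.196   0.1698] dist mm 6.658923713285439 deg 0.10360381108875971
xyz [ 0.004 -0.009  0.222] turn [ 0.006 -0.013 -0.01 ]
  row 1 [ 0.   -0.    0.04] [ 0. -0. -0.]
  row 2 [ 0.   -0.    0.09] [ 0.   -0.01 -0.  ]
  row 3 [ 0.   -0.01  0.13] [ 0.   -0.01 -0.01]
  row 4 [ 0.   -0.01  0.18] [ 0.   -0.01 -0.01]
  row 5 [ 0.   -0.01  0.22] [ 0.01 -0.01 -0.01]
```

View pics/w9.png

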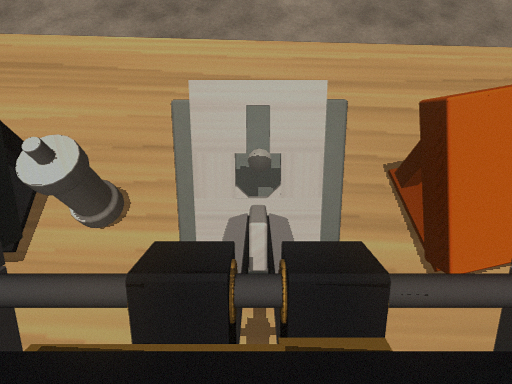

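```bash
cat > scr.py <<'E'
from t import *
import sys
def ana(f):
    c=pickle.load(open(f,"rb"));s=c["s"];q=s["tcp_rot"];R0=Ro.from_quat([q[1],q[2],q[3],q[0]])
    W=cloud(c);L=R0.inv().apply(W.reshape(-1,3)-s["position"]).reshape(W.shape);im=c["image"]
    # board face
    ok=(c["z_map"]>0);m=ok&(abs(L[...,0])<.07)&(L[...,2]>.04)&(L[...,1]<.04)&(L[...,1]>-.09)
    ce,n,mm=plane(L[m],it=8,tol=.004);print("face",mm.sum(),ce,n)
    h=-(L-ce)@(n*np.sign(n[2]))
    m2=m&(h>.0075)&(h<.022)&(abs(L[...,0])<.02)
    P=L[m2];print("screw pts",len(P),P.mean(0),P.min(0),P.max(0),np.median(h[m2]))
    mp=ok&(L[...,2]>.012)&(L[...,2]<.034)&(abs(L[...,0])<.06)
    c3,n3,m3=plane(L[mp]);Pp=L[mp][m3];print("plate rect",cv2.minAreaRect((Pp[:,:2]*1000).astype(np.float32)),c3[2],n3)
    return c,L,P
if __name__=="__main__":ana(sys.argv[1])
E
python3 scr.py w9.pkl
python3 -c "
import cv2
im=cv2.imread('pics/w9.png')[70:215,170:345];cv2.imwrite('pics/w9c.png',cv2.resize(im,None,fx=4,fy=4,interpolation=2))"
```

```text
face 6264 [-0.0012575  -0.02788739  0.10646706] [-0.00302599  0.00128272  0.9999946 ]
screw pts 433 [ 0.0016887  -0.03214485  0.09351899] [-0.00758149 -0.04170196  0.09059619] [ 0.01094786 -0.02236628  0.0980094 ] 0.01313343445697789
plate rect ((0.45465087890625, -27.384517669677734), (119.50541687011719, 80.5645523071289), 89.90913391113281) 0.025096231546762094 [-4.06229560e-04  1.12229393e-03  9.99999288e-01]
```

View pics/w9c.png

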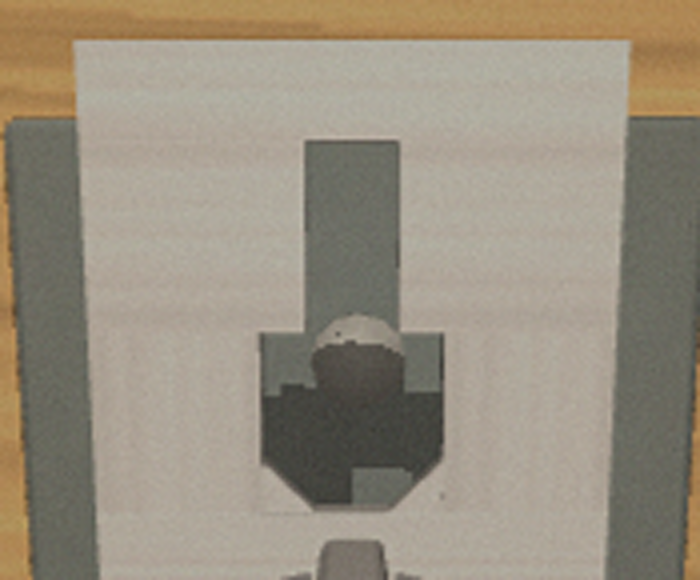

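The screw head shows whole through the opening at about (259,160). In the tool frame the opening is at (0.5, -31.4) mm and the screw at (1.7, -32.0) mm, so I correct by (+1.2, -0.6) mm. The face is 76 mm ahead of the plate's underside.

Call:
{"api": "send_rows", "payload": {"xyz": [[0.04,-0.02,0.4],[0.04,-0.02,0.9],[0.04,-0.02,1.3],[0.04,-0.02,1.6],[0.04,-0.02,1.75]], "turn": [[0,0,0],[0,0,0],[0,0,0],[0,0,0],[0,0,0]]}}

```text
time_s: 14.55
position: [0.6088, -0.1957, 0.1337]
tcp_rot: [-0.246, 0.678, -0.651, 0.236]
contact_force: [0.3, 0.5, -0.8]
opening: 0.0097
```

Call:
{"api": "send_rows", "payload": {"xyz": [[0,0,0],[0,0,0],[0,0,0],[0,0,0],[0,0,0]], "turn": [[0,0,0],[0,0,0],[0,0,0],[0,0,0],[0,0,0]]}}

```text
time_s: 15.05
position: [0.6088, -0.1958, 0.1341]
tcp_rot: [-0.246, 0.678, -0.651, 0.237]
contact_force: [0.7, 0.4, -1.6]
opening: 0.0097
```

```bash
python3 - <<'E'
from t import *
from plant import viewer
s=sensors.state();c=viewer.capture("wrist");c["s"]=s;pickle.dump(c,open("w10.pkl","wb"))
cv2.imwrite("pics/w10.png",cv2.resize(c["image"][70:215,170:345,::-1],None,fx=4,fy=4))
print(s["position"],s["contact_force"])
E
python3 scr.py w10.pkl
```

```text
[ 0.60877266 -0.19580143  0.13405146] [ 0.73778833  0.41824143 -1.61178505]
face 12083 [-0.00058915 -0.03403358  0.05297284] [-2.86025772e-03 -1.05836699e-04  9.99995904e-01]
screw pts 312 [ 0.00077512 -0.0326357   0.04111263] [-0.00922796 -0.04155702  0.04000196] [ 0.01025022 -0.02186587  0.04459238] 0.01194947018741728
plate rect ((0.336883544921875, -27.336013793945312), (80.70650482177734, 119.77143859863281), 0.05047069489955902) 0.02505542268034584 [6.05366563e-06 1.28409991e-03 9.99999176e-01]
```

View pics/w10.png

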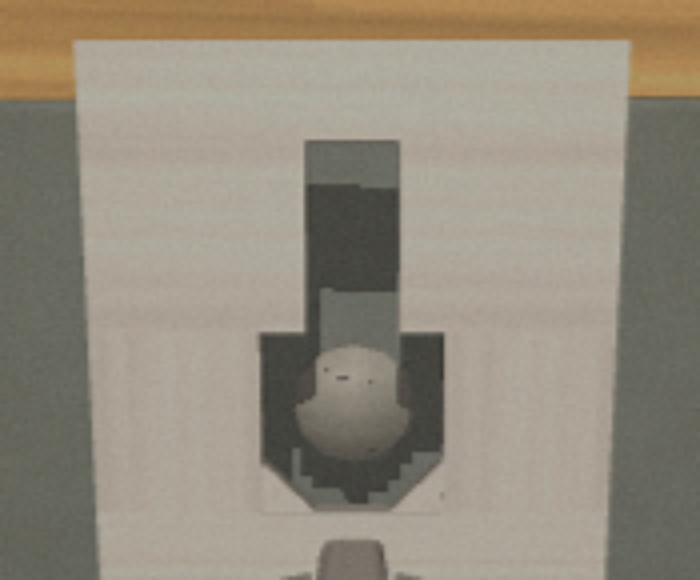

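The screw is centred in the opening (head at crop (353,400), error under 0.6 mm). About 23 mm remain, so I go in and watch the force.

Call:
{"api": "send_rows", "payload": {"xyz": [[0,-0.01,0.15],[0,-0.01,0.3],[0,-0.01,0.45],[0,-0.01,0.6],[0,-0.01,0.67]], "turn": [[0,0,0],[0,0,0],[0,0,0],[0,0,0],[0,0,0]]}}

```text
time_s: 15.6
position: [0.622, -0.1951, 0.1181]
tcp_rot: [-0.246, 0.678, -0.651, 0.236]
contact_force: [0.2, -0.8, -1.8]
opening: 0.0097
```

Call:
{"api": "send_rows", "payload": {"xyz": [[0,0,0.02],[0,0,0.04],[0,0,0.06],[0,0,0.08],[0,0,0.08]], "turn": [[0,0,0],[0,0,0],[0,0,0],[0,0,0],[0,0,0]]}}

```text
time_s: 16.1
position: [0.6235, -0.1952, 0.1165]
tcp_rot: [-0.246, 0.678, -0.651, 0.236]
contact_force: [-3.1, -0.1, 0.4]
opening: 0.0096
```

The plate is in light contact with the face. Now I slide it down the slope.

Call:
{"api": "send_rows", "payload": {"xyz": [[0,0.25,-0.02],[0,0.5,-0.02],[0,0.75,-0.02],[0,1.0,-0.02],[0,1.15,-0.02]], "turn": [[0,0,0],[0,0,0],[0,0,0],[0,0,0],[0,0,0]]}}

```text
time_s: 16.6
position: [0.5963, -0.1962, 0.0945]
tcp_rot: [-0.246, 0.678, -0.651, 0.236]
contact_force: [0.3, 0.3, -2.2]
opening: 0.01
```

```bash
python3 - <<'E'
from t import *
from plant import viewer
s=sensors.state();c=viewer.capture("wrist");c["s"]=s;pickle.dump(c,open("w11.pkl","wb"))
cv2.imwrite("pics/w11.png",cv2.resize(c["image"][70:215,170:345,::-1],None,fx=4,fy=4))
print(s["position"],s["contact_force"])
E
python3 scr.py w11.pkl
```

```text
[ 0.59633274 -0.19620556  0.09454286] [ 0.26913433  0.29700196 -2.16982139]
  return _methods._mean(a, axis=axis, dtype=dtype,
  ret = um.true_divide(
h.py:12: RuntimeWarning: Mean of empty slice.
  ce=np.median(Q[m],0) if _==0 else Q[m].mean(0); n=np.linalg.svd(Q[m]-Q[m].mean(0),full_matrices=False)[2][2]; n*=np.sign(n[2])
Traceback (most recent call last):
  File "scr.py", line 15, in <module>
    if __name__=="__main__":ana(sys.argv[1])
                            ~~~^^^^^^^^^^^^^
  File "scr.py", line 8, in ana
    ce,n,mm=plane(L[m],it=8,tol=.004);print("face",mm.sum(),ce,n)
            ~~~~~^^^^^^^^^^^^^^^^^^^^
  File "h.py", line 12, in plane
    ce=np.median(Q[m],0) if _==0 else Q[m].mean(0); n=np.linalg.svd(Q[m]-Q[m].mean(0),full_matrices=False)[2][2]; n*=np.sign(n[2])
                                                      ~~~~~~~~~~~~~~~~~~~~~~~~~~~~~~~~~~~~~~~~~~~~~~~~~~~~~~~^^^
IndexError: index 2 is out of bounds for axis 0 with size 0
```

View pics/w11.png

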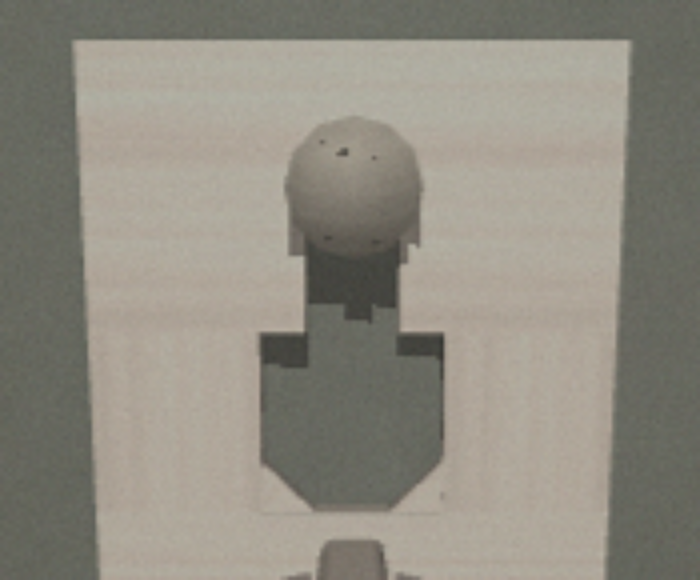

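The head covers the slot at crop (353,185), over the plate. I slide the last few millimetres until it stops.

Call:
{"api": "send_rows", "payload": {"xyz": [[0,0.03,0],[0,0.06,0],[0,0.09,0],[0,0.11,0.01],[0,0.11,0.01]], "turn": [[0,0,0],[0,0,0],[0,0,0],[0,0,0],[0,0,0]]}}

```text
time_s: 17.15
position: [0.5945, -0.1964, 0.0928]
tcp_rot: [-0.246, 0.678, -0.651, 0.237]
contact_force: [4.3, 1.1, 0.8]
opening: 0.0095
```

Call:
{"api": "send_rows", "payload": {"xyz": [[0,0,0.01],[0,0,0.02],[0,0,0.02],[0,0,0.02],[0,0,0.02]], "turn": [[0,0,0],[0,0,0],[0,0,0],[0,0,0],[0,0,0]]}}

```text
time_s: 17.65
position: [0.5949, -0.1964, 0.0925]
tcp_rot: [-0.246, 0.677, -0.651, 0.237]
contact_force: [0.2, 1.2, 2.2]
opening: 0.0097
```

There was about 5 N up-slope, so the stop is reached. I release and retract.

Call:
{"api": "send_rows", "payload": {"xyz": [[0,0,0],[0,0,0],[0,0,0],[0,0,0],[0,0,0]], "turn": [[0,0,0],[0,0,0],[0,0,0],[0,0,0],[0,0,0]], "hand": -0.1}}

```text
time_s: 18.15
position: [0.5949, -0.1964, 0.0924]
tcp_rot: [-0.246, 0.677, -0.651, 0.237]
contact_force: [0.7, -0.2, 0.2]
opening: 0.0418
```

Call:
{"api": "send_rows", "payload": {"xyz": [[0,0,-0.5],[0,0,-1.2],[0,0,-2.0],[0,0,-2.8],[0,0,-3.6]], "turn": [[0,0,0],[0,0,0],[0,0,0],[0,0,0],[0,0,0]]}}

```text
time_s: 18.65
position: [0.5248, -0.1991, 0.1758]
tcp_rot: [-0.246, 0.678, -0.651, 0.237]
contact_force: [-0.2, 0.5, 0.5]
opening: 0.0427
```

Call:
{"api": "send_rows", "payload": {"xyz": [[0,0,0],[0,0,0],[0,0,0],[0,0,0],[0,0,0]], "turn": [[0,0,0],[0,0,0],[0,0,0],[0,0,0],[0,0,0]]}}

```text
time_s: 19.15
position: [0.525, -0.1989, 0.175]
tcp_rot: [-0.246, 0.678, -0.651, 0.236]
contact_force: [0.5, -0.6, 0.5]
opening: 0.0425
```

```bash
python3 - <<'E'
from t import *
from plant import viewer
s=sensors.state();c=viewer.capture("wrist");c["s"]=s;pickle.dump(c,open("w12.pkl","wb"))
a=c["image"][:,:,::-1]
c2=viewer.capture("scene");pickle.dump(c2,open("s12.pkl","wb"))
b=cv2.resize(c2["image"][160:330,150:410,::-1],(512,335))
cv2.imwrite("pics/w12.png",np.vstack([a[:260],b]))
print(s["position"],s["contact_force"],s["opening"])
W=cloud(c);up,ay,n=frame(DY);L=np.stack([(W-DC)@up,(W-DC)@ay,(W-DC)@n],-1)
im=c["image"];m=(c["z_map"]>0)&(abs(L[...,1])<.05)&(abs(L[...,0])<.09)&(L[...,2]<.008)&(L[...,2]>-.004)&(im.mean(2)>105)
print(m.sum(),cv2.minAreaRect((L[m][:,:2]*1000).astype(np.float32)),np.median(L[m],0))
face=(c["z_map"]>0)&(abs(L[...,1])<.07)&(abs(L[...,1])>.048)&(abs(L[...,0])<.07)&(abs(L[...,2])<.008);print("face h",np.median(L[face],0))
sc=(c["z_map"]>0)&(L[...,2]>.0105)&(L[...,2]<.02)&(L[...,0]>.015)&(L[...,0]<.06)&(abs(L[...,1])<.02);P=L[sc];print("screw",len(P),P.mean(0),P.min(0),P.max(0))
# lever check
W=cloud(c2);up,ay,n=frame(BY);L=np.c_[(W-BC).reshape(-1,3)@up,(W-BC).reshape(-1,3)@ay,(W-BC).reshape(-1,3)@n]
h=L[(L[:,2]>.05)&(L[:,2]<.1)&(abs(L[:,0])<.1)&(abs(L[:,1]+.053)<.045)];print("bar",len(h),np.median(h,0))
W=cloud(pickle.load(open("scene.pkl","rb")));L=np.c_[(W-BC).reshape(-1,3)@up,(W-BC).reshape(-1,3)@ay,(W-BC).reshape(-1,3)@n]
h=L[(L[:,2]>.05)&(L[:,2]<.1)&(abs(L[:,0])<.1)&(abs(L[:,1]+.053)<.045)];print("bar at start",len(h),np.median(h,0))
E
```

```text
[ 0.52497278 -0.19888737  0.17497037] [ 0.47777275 -0.57588456  0.49085949] 0.042476561334921475
15111 ((0.9338607788085938, 0.001575469970703125), (99.99002838134766, 167.44248962402344), 89.99851989746094) [0.01552027 0.00195163 0.00348033]
face h [ 0.00658172  0.04802824 -0.00068528]
screw 336 [ 0.03459061 -0.00167097  0.01260538] [ 0.02572392 -0.01076898  0.01051634] [0.04336491 0.00740405 0.01611137]
bar 134 [ 0.0455378  -0.05275174  0.05422013]
bar at start 137 [ 0.04578637 -0.05298609  0.05402377]
```

View pics/w12.png

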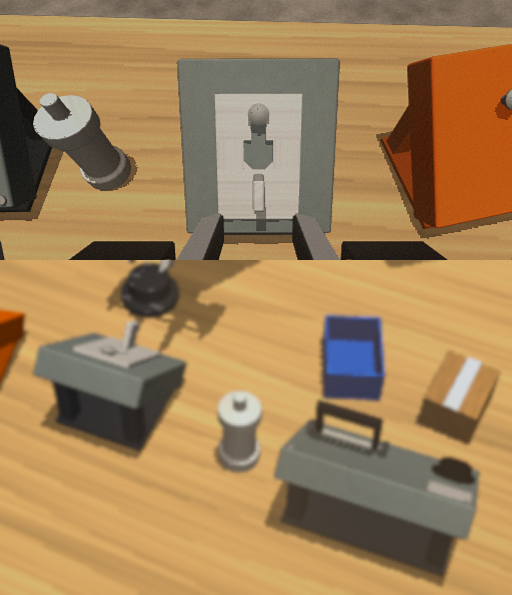

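```bash
python3 - <<'E'
from t import *
c=pickle.load(open("w12.pkl","rb"));W=cloud(c);up,ay,n=frame(DY);L=np.stack([(W-DC)@up,(W-DC)@ay,(W-DC)@n],-1)
im=c["image"].astype(int);m=(im.mean(2)>145)&(abs(L[...,2])<.009)&(abs(L[...,0])<.09)&(abs(L[...,1])<.06)
k,lab,st,_=cv2.connectedComponentsWithStats(m.astype(np.uint8));i=1+st[1:,4].argmax();m=lab==i;print(st[i])
P=L[m];print(cv2.minAreaRect((P[:,:2]*1000).astype(np.float32)),np.median(P,0),P.min(0),P.max(0))
E
```

```text
[ 215   94   87  125 8363]
((-7.2089691162109375, -1.9245719909667969), (80.82684326171875, 119.638916015625), 89.98103332519531) [-0.00435199  0.00015039  0.00432805] [-0.06703202 -0.04234226 -0.00102967] [0.05261911 0.03848541 0.00687229]
```

The plate's slot point is at (34.3, -1.9) mm and the screw at (34.5, -1.7) mm, with the plate's top 5 mm above the face. The lever is where it was at the start. I hand the job in.

```bash
python3 -c "
from plant import ctrl;print(ctrl.close_job())"
```

```text
the job is handed in; nothing more can be done
None
```

I handed the job in at about 19 s, with both parts done as far as my last checks show; the hand-in itself reported no verdict.

**Breaker:** I pressed the test button and the lever tripped. I gripped the bar with light force, lifted it past upright onto its stop and let go. In the last scene picture the bar is within 0.3 mm of where it was at the start, and the button looks fully out. I did not take a separate picture of the lever at its lowest. The last one caught it nearly down. The bar measured about 88 mm up at 4.75 s, which fits fully dropped.

**Plate:** I put the round opening over the screw head on the grey board, laid the plate flat and slid it down until it stopped. Then I released it and backed off clear.
- **Seat point:** it is about 0.3 mm from the screw.
- **Length:** it lines up with the slope to within about 0.1 degree.
- **Upper face:** it is 5 mm above the board's face, so the plate lies flat under the head.

**Other parts:** the carton, bin, cylinder and orange look-alike were not touched. The wrist showed 13 N at most, while closing on the lever bar.

**Disagreements:** the scene and top cameras differed by about 3 mm on the enclosure positions. I used the average and then corrected with the wrist camera.

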